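# Load two sample carriers into the spring magazine of an analyser

## Task

Load both aluminium sample carriers into the spring-loaded magazine, one at a time: lay each flat in the mouth and push it down until both sprung lips click back over its top, so that at the end the carriers lie flat on one another, held under the lips. Push gently, by feel: the magazine is almost full with two and its platform must not be rammed against its stop. Leave the bottle, beaker and tin where they stand.

Things in the scene. Friction and masses are not known exactly. Their poses are not given: they have to be found in the camera images.
- magazine: the magazine, an open-sided white tower fixed to the bench; origin: centre of the underside of its grey 100 (x) x 150 mm (y) base plate, z up. Inside, a sprung platform (3 to 6 N) rises to just below the lips. The first carrier has room to spare below it; with the second the platform meets its hard stop less than 2 mm past the click. Over 30 N between a carrier and the magazine spoils it.
- magazine_mouth (a point): centre of the magazine's open top at rim height, 96 mm above the bench; y along the mouth, x across. Four corner guides leave a well 46.5 (x) x 61.5 mm (y), flared 3 mm per side over the top 8 mm; carriers lie in it with their x along this x (either way round). The long sides (+x, -x) are open for 44 mm between the guides, so fingers holding a carrier by its 44 mm width fit there.
- magazine_lips (a point): on the well's axis 36 mm below the rim: where the flat underside of the two lips nominally is. The true depth is 30 to 42 mm below the rim, differs each time and is not measured: feel for it. Above its underside each lip is a steep ramp; a carrier laid in rests flat on both ramps, its underside 18 to 32 mm below the rim. Shut fingers fit between the lips (gap 54 mm).
- carrier_a_center (a point): one aluminium sample carrier, a plain rectangular block 44 (its x) x 60 (its y) x 18 mm high with square edges and a flat top (a flush dark disc in the middle), about 100 g. This point is its centre, 9 mm above its underside; x runs across its 44 mm width, y along its 60 mm length, z up. Both carriers are alike.
- carrier_b_center (a point): another aluminium sample carrier, a plain rectangular block 44 (its x) x 60 (its y) x 18 mm high with square edges and a flat top (a flush dark disc in the middle), about 100 g. This point is its centre, 9 mm above its underside; x runs across its 44 mm width, y along its 60 mm length, z up. Both carriers are alike.
- lip_left (a joint): how far the sprung steel lip at the magazine's +y end (24 mm wide) is pushed outwards, in m: 0 = home, sticking 3 mm in over a carrier's end; 0.003 while a carrier's end face rubs past; back to 0 with a click once the carrier's top is under it, some 29 mm below where it rested on the ramps. Let go, the spring lifts the carrier against the lips.
- lip_right (a joint): how far the sprung steel lip at the magazine's -y end (24 mm wide) is pushed outwards, in m: 0 = home, sticking 3 mm in over a carrier's end; 0.003 while a carrier's end face rubs past; back to 0 at the click. Pushing a carrier past both lips takes about 5 to 13 N downwards, and eases by some newtons at the click.
- reagent_center (a point): brown glass reagent bottle with a screw cap, 54 mm across, 105 mm high, standing. Not part of the job; leave it standing where it is. This point is at its middle height.
- beaker_center (a point): small glass beaker, 64 mm across, 80 mm high, standing. Not part of the job; leave it standing where it is. This point is at its middle height.
- tin_center (a point): grey metal tin, 70 mm across, 90 mm high, standing. Not part of the job; leave it standing where it is. This point is at its middle height.
Things that resemble listed ones, but are neither listed nor needed, are in the scene too. Leave any turquoise or yellow look-alike of the part that bears carrier_b_center alone.

How it is judged (in metres and radians):
On the way:
1. one carrier, alone, lies under the lips with both lips home over it (value of joint each of lip_left, lip_right below 0.0012 m and ((z of carrier_a_center in the frame of magazine_mouth between -0.053 and -0.037 m and angle between the z axis of carrier_a_center and the z axis of magazine_mouth, either way round below 0.1 rad and angle between the x axis of carrier_a_center and the x axis of magazine_mouth, either way round below 0.15 rad and x of carrier_a_center in the frame of magazine_mouth between -0.004 and 0.004 m and y of carrier_a_center in the frame of magazine_mouth between -0.004 and 0.004 m and not (z of carrier_b_center in the frame of magazine_mouth between -0.071 and -0.055 m and angle between the z axis of carrier_b_center and the z axis of magazine_mouth, either way round below 0.1 rad and angle between the x axis of carrier_b_center and the x axis of magazine_mouth, either way round below 0.15 rad and x of carrier_b_center in the frame of magazine_mouth between -0.004 and 0.004 m and y of carrier_b_center in the frame of magazine_mouth between -0.004 and 0.004 m)) or (z of carrier_b_center in the frame of magazine_mouth between -0.053 and -0.037 m and angle between the z axis of carrier_b_center and the z axis of magazine_mouth, either way round below 0.1 rad and angle between the x axis of carrier_b_center and the x axis of magazine_mouth, either way round below 0.15 rad and x of carrier_b_center in the frame of magazine_mouth between -0.004 and 0.004 m and y of carrier_b_center in the frame of magazine_mouth between -0.004 and 0.004 m and not (z of carrier_a_center in the frame of magazine_mouth between -0.071 and -0.055 m and angle between the z axis of carrier_a_center and the z axis of magazine_mouth, either way round below 0.1 rad and angle between the x axis of carrier_a_center and the x axis of magazine_mouth, either way round below 0.15 rad and x of carrier_a_center in the frame of magazine_mouth between -0.004 and 0.004 m and y of carrier_a_center in the frame of magazine_mouth between -0.004 and 0.004 m)))), for 0.2 s.
At the end, for the whole second after the job is handed in: both carriers lie in the magazine one on the other, centred within 4 mm, flat within 0.1 rad and lined up within 0.15 rad, the upper one's centre 37 to 53 mm below the rim and the lower one's 55 to 71 mm, both lips home within 1.2 mm over the upper one, all at rest and released (value of joint each of lip_left, lip_right below 0.0012 m and ((z of carrier_a_center in the frame of magazine_mouth between -0.053 and -0.037 m and angle between the z axis of each of carrier_a_center, carrier_b_center and the z axis of magazine_mouth, either way round below 0.1 rad and angle between the x axis of each of carrier_a_center, carrier_b_center and the x axis of magazine_mouth, either way round below 0.15 rad and x of carrier_a_center in the frame of magazine_mouth between -0.004 and 0.004 m and y of carrier_a_center in the frame of magazine_mouth between -0.004 and 0.004 m and z of carrier_b_center in the frame of magazine_mouth between -0.071 and -0.055 m and x of carrier_b_center in the frame of magazine_mouth between -0.004 and 0.004 m and y of carrier_b_center in the frame of magazine_mouth between -0.004 and 0.004 m) or (z of carrier_b_center in the frame of magazine_mouth between -0.053 and -0.037 m and angle between the z axis of each of carrier_b_center, carrier_a_center and the z axis of magazine_mouth, either way round below 0.1 rad and angle between the x axis of each of carrier_b_center, carrier_a_center and the x axis of magazine_mouth, either way round below 0.15 rad and x of carrier_b_center in the frame of magazine_mouth between -0.004 and 0.004 m and y of carrier_b_center in the frame of magazine_mouth between -0.004 and 0.004 m and z of carrier_a_center in the frame of magazine_mouth between -0.071 and -0.055 m and x of carrier_a_center in the frame of magazine_mouth between -0.004 and 0.004 m and y of carrier_a_center in the frame of magazine_mouth between -0.004 and 0.004 m)) and linear speed of each of carrier_a, carrier_b below 0.02 m/s); the robot touches nothing.
It fails at once if a carrier pressed on the magazine with more than 30 N (contact force between any of carrier_a, carrier_b and magazine above 30 N).
It fails at once if bottle, beaker or tin moved more than 20 mm (distance of any of reagent_center, beaker_center, tin_center from where it was at the start of the episode above 0.02 m).
It also fails if it takes over 72 s, if anything falls off the work surface, if the arm or the gripper's body presses on something with over 40 N, if the wrist force passes 120 N, or if a joint passes its speed limit or range.

## Robot

A 6-joint arm with a two-finger parallel gripper is mounted at the origin on the work surface. World frame = base frame: x ahead of the robot, y to its left, z up, the work surface at z = 0. Lengths are in m, angles in degrees, forces in N, time in s.
With the tool pointing down it reaches from about 0.325 to 0.775 m from the base axis. Payload 9.3 kg.
Tool frame: the origin (TCP) lies midway between the tips of the shut fingers; the grasp point (between the pads) lies 19 mm behind it; x points along the fingers, y is the direction in which the jaws open and shut, and the axes are right-handed (so a half turn about x gives the same grasp; the last joint's range is limited). The gripper opens to 85 mm and grips with 20 to 120 N. Pads are 22 mm wide; open, the fingers measure 114 mm over their backs; the gripper's body (76 mm by 85 mm) begins 54 mm behind the grasp point. The pads swing forward as they close: fully open they stand 13 mm farther back than shut.
Start: joints at [-75.321, 14.817, 1.232, 76.415, 0, 81.257], TCP at [0.219, -0.505, 0.231] pointing down, gripper open.
Joint ranges: [-174.27, 174.27], [-52.1, 104.24], [-59.71, 78.15], [-110.17, 111.67], [-87.03, 83.33], [-180, 180]. Speed limits (degrees/s): [127.2, 127.2, 159.86, 180, 180, 180].

## Interface

Orientations are given as a 3x3 rotation matrix whose columns are the frame's x, y, z axes.
In Python, from cell import * gives the robot as it stands. The module is installed in compiled form; this text tells all that it offers.
- The arm moves only by the tool drive_tool, never from a script. Its argument "motion" is a list of rows, each a list of 7 numbers: the shift along the tool's x, y, z in cm, then the turn, a rotation vector about the tool's x, y, z in rad, then the opening, from 0 (shut) to 1 (fully open). In form: [[tx, ty, tz, ax, ay, az, claw], ...]. A call has 1 to 5 rows; each row shifts and turns the commanded pose from where the row before left it, along the tool's axes as they then stand; what a row does not reach is not made up. A row lasts 1/12 s, in which the tool goes at most 41.7 mm and 7.16 degrees, less where a joint would pass 70% of its speed; a pose out of reach is approached as far as the arm can. A call with a gripper value outside its range is refused whole. The fingers move at their own pace and stop on an object; "newtons" is the grip in N (left out, the last holds). Time passes only in rows, so rows that do not move let the fingers close. It gives the time, the measured TCP pose, the force and the opening at its end, in the units of the state.
- sense(): the state, without advancing time (a new reading comes with each control period).
- read_camera(name): name is "side" or "top" or "wrist"; returns the picture (480x640x3 uint8, blue, green, red); there is no depth.
- get_calibration(name): a dict with "fx", "fy", "cx", "cy" (pixels), "rvec" (rotation vector, rad) and "tvec" (3), from world to camera coordinates, as OpenCV has them; the wrist camera has in their place "mount" (4x4, takes a point from camera to tool coordinates, whose origin is the TCP and whose axes are the tool frame's). Camera axes: x right, y down, z forward; pixel columns grow to the right and rows downward; lengths in m; the calibration is good to about 2 mm. A picture is of the moment at which its call begins: read the wrist's pose just before it. get_calibration takes no time and is no camera call.
- close_job(): hands the job in, once; it reports no verdict.
Trained networks look in the newest picture that a camera, given by its name, has taken for a name from the list of things; names that differ only in an ending like _2 or _b are one class to them, and where a whole thing is asked for, a point or a joint stands for the part that bears it (a point fixed in the world has none). Each returns a list of dicts, best first, with "confidence" (0 to 1); they miss things now and then, are a little off and sometimes report something else, mostly with a low value. They report only what shows in the picture. A call takes as long as a camera call. They do not tell look-alikes from the thing itself.
- boxes_of(camera, query): "xyz" ([x, y, z] in m, in the coordinates of the camera as it stood for that picture, good to about 4 mm: the middle of the surface that is visible of it).
- mark_of(camera, query): "xyz" ([x, y, z] in m, in the coordinates of the camera as it stood for that picture, good to about 4 mm: a listed point, or the origin of a listed thing).
The state is a dict: "time": time; "q": joint angles; "dq": joint speeds; "joint_torque": joint torques, N m; "eef_pos": TCP position; "ee_rot": TCP orientation; "ft_force": force on the tool from outside, world axes, zero at the start; "wrist_torque": the same for the moment, N m; "grip_width": finger opening in m.
Only numpy, scipy, OpenCV 4.12 (cv2) and the standard library are available. Lean on these libraries where they do the work, as an engineer would, in place of code of your own. Each camera call takes 0.05 s, during which the arm holds its last target. There are 200 camera calls.

## Working session

There is one attempt and no reset: what is moved stays moved. The work goes in short steps, Python scripts to look and compute and a tool call to move; the robot and the scene stay as the last step left them, time stands still between calls to the robot, and variables do not carry over. Pictures are saved under pics/ and viewed, about 8 in all and at most 12, crops included, and the job is handed in when it is done.

Besides the shell and the picture viewer there is one more tool, called after ">>>" as name(argument=value, ...), one argument or row to a line, values as JSON. drive_tool: Moves the arm, as the interface text tells. Its arguments: {"type":"object","properties":{"motion":{"type":"array"},"newtons":{"type":"number"}},"required":["motion"]}

```bash
mkdir -p pics; cat > h.py <<'E'
from cell import *
import numpy as np, cv2
def cam2w(cam,p,s=None):
    c=get_calibration(cam); p=np.array(p)
    if cam=="wrist":
        s=s or sense(); M=np.array(c["mount"]); q=M[:3,:3]@p+M[:3,3]
        return np.array(s["ee_rot"])@q+np.array(s["eef_pos"])
    R=cv2.Rodrigues(np.array(c["rvec"],float))[0]
    return R.T@(p-np.array(c["tvec"]).ravel())
def w2pix(cam,P,s=None):
    c=get_calibration(cam);P=np.array(P,float)
    if cam=="wrist":
        s=s or sense(); M=np.array(c["mount"]); t=np.array(s["ee_rot"]).T@(P-np.array(s["eef_pos"]))
        p=M[:3,:3].T@(t-M[:3,3])
    else: p=cv2.Rodrigues(np.array(c["rvec"],float))[0]@P+np.array(c["tvec"]).ravel()
    return np.array([c["fx"]*p[0]/p[2]+c["cx"],c["fy"]*p[1]/p[2]+c["cy"]])
def pix2w(cam,uv,z,s=None):
    c=get_calibration(cam)
    d=np.array([(uv[0]-c["cx"])/c["fx"],(uv[1]-c["cy"])/c["fy"],1.])
    o=cam2w(cam,[0,0,0],s); r=cam2w(cam,d,s)-o
    return o+r*(z-o[2])/r[2]
E
python3 - <<'E'
from h import *
np.set_printoptions(precision=4,suppress=True)
for cam in("top","side"):
    im=read_camera(cam); cv2.imwrite(f"pics/{cam}0.png",im)
    for q in ("magazine_mouth","carrier_a_center","reagent_center","beaker_center","tin_center"):
        for d in mark_of(cam,q): 
            P=cam2w(cam,d["xyz"]); print(cam,q,round(d["confidence"],2),P,w2pix(cam,P).round())
s=sense();print(s["time"],s["eef_pos"],s["ee_rot"],s["ft_force"],s["grip_width"])
print(get_calibration("wrist"))
E
```

```text
top magazine_mouth 0.66 [ 0.5601 -0.0417  0.0927] [355. 281.]
top carrier_a_center 0.66 [ 0.5351 -0.2724  0.0083] [458. 303.]
top beaker_center 0.59 [0.7314 0.289  0.0412] [205. 200.]
top tin_center 0.86 [0.7907 0.0248 0.0459] [327. 179.]
side magazine_mouth 0.74 [ 0.5529 -0.0495  0.0985] [366. 221.]
side reagent_center 0.92 [ 0.6867 -0.2113  0.0503] [330. 184.]
side beaker_center 0.59 [0.7351 0.2941 0.04  ] [191. 344.]
side beaker_center 0.53 [ 0.6886 -0.2105  0.0504] [329. 183.]
side tin_center 0.86 [0.7925 0.0224 0.0425] [240. 236.]
0.6 [ 0.2186 -0.5047  0.2313] [[-0.      0.3975 -0.9176]
 [ 0.     -0.9176 -0.3975]
 [-1.     -0.      0.    ]] [-0.1189  0.8877  0.0758] 0.08528012717881682
{'fx': 407.2105230376712, 'fy': 407.2105230376712, 'cx': 317.9875868565091, 'cy': 247.62609504787702, 'mount': array([[ 0.    , -0.3086,  0.9512, -0.1421],
       [ 1.    , -0.0008, -0.0003, -0.0012],
       [ 0.0009,  0.9512,  0.3086, -0.0798],
       [ 0.    ,  0.    ,  0.    ,  1.    ]])}
```

View pics/top0.png

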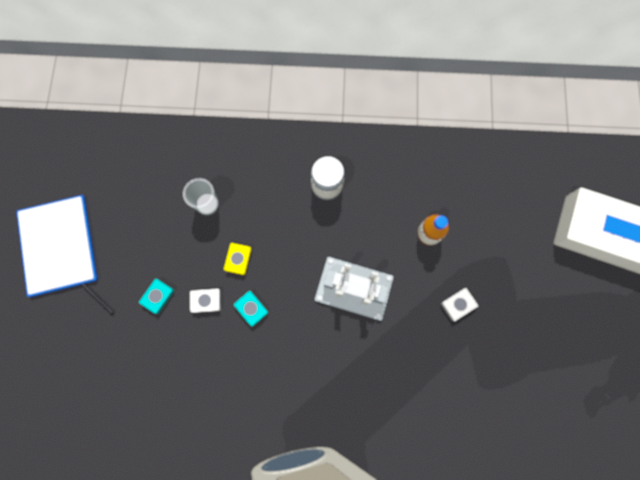

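View pics/side0.png

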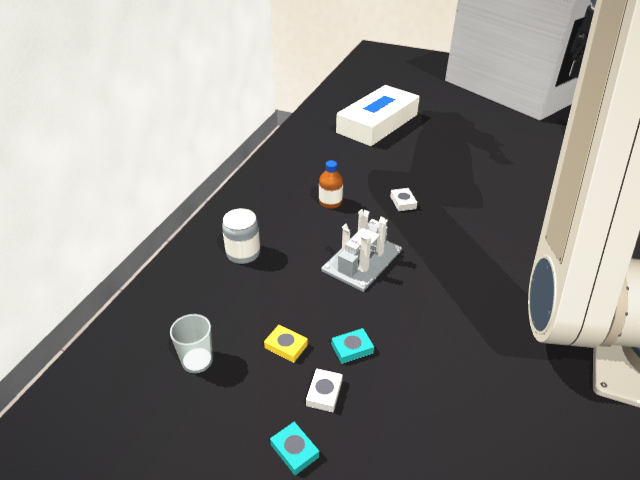

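The top view shows two white/aluminium blocks, at (460,305) and (205,300). The look-alikes are turquoise at (156,296) and (251,308), and yellow at (237,259). The two white ones fit the description (aluminium, not turquoise or yellow). The magazine is at (355,288). I'll confirm this in a crop and measure.

```bash
python3 - <<'E'
from h import *
np.set_printoptions(precision=4,suppress=True)
im=cv2.imread("pics/top0.png")
def seg(roi,thr):
    x0,y0,x1,y1=roi; g=im[y0:y1,x0:x1].min(2)
    m=(g>thr).astype(np.uint8); cs,_=cv2.findContours(m,cv2.RETR_EXTERNAL,cv2.CHAIN_APPROX_NONE)
    c=max(cs,key=cv2.contourArea)+np.array([x0,y0]); return c
for n,roi,z in(("A",(430,280,490,330),.018),("B",(180,280,226,320),.018),("mag",(305,250,400,330),.008)):
    c=seg(roi,85 if n=="mag" else 120); pts=np.array([pix2w("top",p,z)[:2] for p in c.reshape(-1,2)]).astype(np.float32)
    r=cv2.minAreaRect(pts*1000); b=cv2.boxPoints(r)
    L=b[1]-b[0];W=b[2]-b[1]; l=L if np.hypot(*L)>np.hypot(*W) else W
    print(n,r,"long axis deg",np.degrees(np.arctan2(l[1],l[0]))%180)
crop=lambda x0,y0,x1,y1:cv2.resize(im[y0:y1,x0:x1],(400,300),interpolation=cv2.INTER_CUBIC)
cv2.imwrite("pics/c0.png",np.hstack([np.vstack([crop(430,275,490,320),crop(175,278,235,323)]),np.vstack([crop(305,250,405,325),crop(220,240,280,285)])]))
E
```

```text
A ((532.8059692382812, -272.2923583984375), (49.46603012084961, 66.04116821289062), 34.052059173583984) long axis deg 124.052086
B ((513.8312377929688, 275.1582946777344), (50.10163116455078, 64.70567321777344), 6.1676344871521) long axis deg 96.167625
mag ((557.938232421875, -45.73858642578125), (156.77032470703125, 106.00233459472656), 76.19486236572266) long axis deg 76.194855
```

View pics/c0.png

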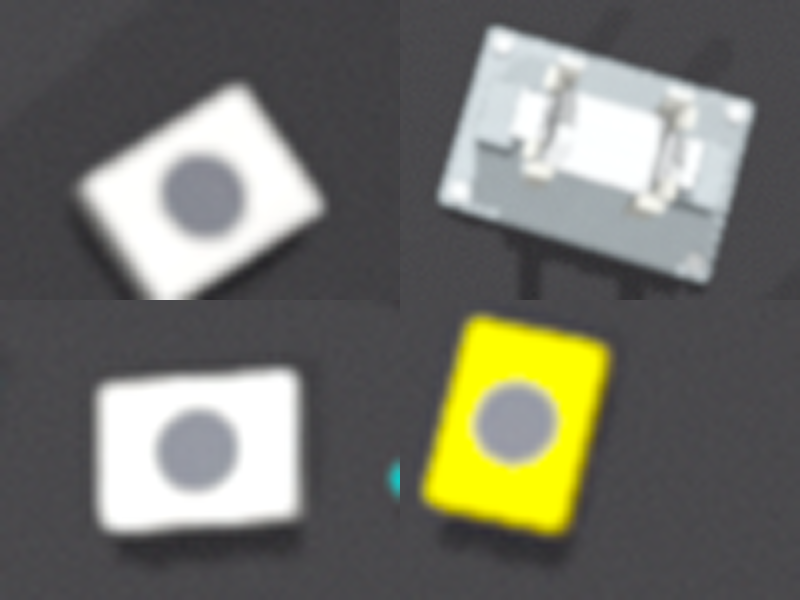

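The crop confirms it: the left tiles are the plain white blocks at (460,305) and (205,300), and the yellow look-alike is clearly different. I'll go over carrier A first.

>>> drive_tool(
  motion=[
    [0, -0.89, -3.81, 0, 0, 0, 1],
    [0, -0.89, -3.81, 0, 0, 0, 1],
    [0, -0.89, -3.81, 0, 0, 0, 1],
    [0, -0.89, -3.81, 0, 0, 0, 1],
    [0, -0.89, -3.81, 0, 0, 0, 1],
  ],
)

```text
time: 1.02
eef_pos: [0.3769, -0.3869, 0.2315]
ee_rot: [[0.0, 0.397, -0.918], [-0.0, -0.918, -0.397], [-1.0, 0.0, -0.0]]
ft_force: [0.2, -1.4, 0.8]
grip_width: 0.0855
```

>>> drive_tool(
  motion=[
    [0, -0.89, -3.81, 0, 0, 0, 1],
    [0, -0.89, -3.81, 0, 0, 0, 1],
    [0, -0.89, -3.81, 0, 0, 0, 1],
    [0, -0.89, -3.81, 0, 0, 0, 1],
    [0, -0.89, -3.81, 0, 0, 0, 1],
  ],
)

```text
time: 1.43
eef_pos: [0.5342, -0.27, 0.2314]
ee_rot: [[0.0, 0.398, -0.918], [-0.0, -0.918, -0.398], [-1.0, 0.0, -0.0]]
ft_force: [0.6, -1.4, -0.1]
grip_width: 0.0855
```

>>> drive_tool(
  motion=[
    [0.5, 0, 0, -0.116, 0, 0, 1],
    [0.5, 0, 0, -0.116, 0, 0, 1],
    [0.5, 0, 0, -0.116, 0, 0, 1],
    [0.5, 0, 0, -0.116, 0, 0, 1],
    [0.5, 0, 0, -0.116, 0, 0, 1],
  ],
)

```text
time: 1.85
eef_pos: [0.533, -0.2713, 0.2059]
ee_rot: [[-0.0, 0.839, -0.545], [0.0, -0.545, -0.839], [-1.0, -0.0, -0.0]]
ft_force: [-0.6, 0.3, 0.2]
grip_width: 0.0856
```

>>> drive_tool(
  motion=[
    [0.5, 0, 0, -0.116, 0, 0, 1],
    [0.5, 0, 0, -0.116, 0, 0, 1],
    [0.5, 0, 0, -0.116, 0, 0, 1],
    [0.5, 0, 0, -0.116, 0, 0, 1],
    [0.5, 0, 0, -0.116, 0, 0, 1],
  ],
)

```text
time: 2.27
eef_pos: [0.5329, -0.2716, 0.181]
ee_rot: [[-0.0, 1.0, 0.004], [0.0, 0.004, -1.0], [-1.0, -0.0, -0.0]]
ft_force: [-0.7, 0.5, -0.0]
grip_width: 0.0852
```

>>> drive_tool(
  motion=[
    [0.5, 0, 0, -0.116, 0, 0, 1],
    [0.5, 0, 0, -0.116, 0, 0, 1],
    [0.5, 0, 0, -0.116, 0, 0, 1],
    [0.5, 0, 0, -0.116, 0, 0, 1],
    [0.5, 0, 0, -0.116, 0, 0, 1],
  ],
)

```text
time: 2.68
eef_pos: [0.5328, -0.2716, 0.156]
ee_rot: [[-0.0, 0.834, 0.551], [0.0, 0.551, -0.834], [-1.0, -0.0, -0.0]]
ft_force: [-0.7, -0.1, 1.2]
grip_width: 0.0856
```

```bash
cat > wm.py <<'E'
import sys
from h import *
def meas(im,s,exp,z=.018,thr=150):
    u,v=w2pix("wrist",[*exp,z],s)
    m=(im.min(2)>thr).astype(np.uint8)
    cs,hi=cv2.findContours(m,cv2.RETR_CCOMP,cv2.CHAIN_APPROX_NONE)
    out=[i for i in range(len(cs)) if hi[0][i][3]<0 and cv2.pointPolygonTest(cs[i],(float(u),float(v)),True)>-25 and cv2.contourArea(cs[i])>1000]
    i=max(out,key=lambda i:cv2.contourArea(cs[i]))
    W=lambda c:np.array([pix2w("wrist",p,z,s)[:2] for p in c.reshape(-1,2)],np.float32)*1000
    r=cv2.minAreaRect(W(cs[i])); b=cv2.boxPoints(r);L=b[1]-b[0];V=b[2]-b[1];l=L if np.hypot(*L)>np.hypot(*V) else V
    print("rect",r,"long",np.degrees(np.arctan2(l[1],l[0]))%180)
    h=[cs[j] for j in range(len(cs)) if hi[0][j][3]==i and cv2.contourArea(cs[j])>200]
    for c in h: print("disc",cv2.fitEllipse(W(c)))
if __name__=="__main__":
    n=sys.argv[1];s=sense();im=read_camera("wrist");cv2.imwrite(f"pics/{n}.png",im)
    print(s["time"],s["eef_pos"],s["grip_width"]);meas(im,s,[float(sys.argv[2]),float(sys.argv[3])])
E
python3 wm.py wA .533 -.272
```

```text
2.6833 [ 0.53284956 -0.27156269  0.15598972] 0.08557856596265034
rect ((531.1441040039062, -271.1716003417969), (45.66509246826172, 64.03150939941406), 34.512413024902344) long 124.51242
```

View pics/wA.png

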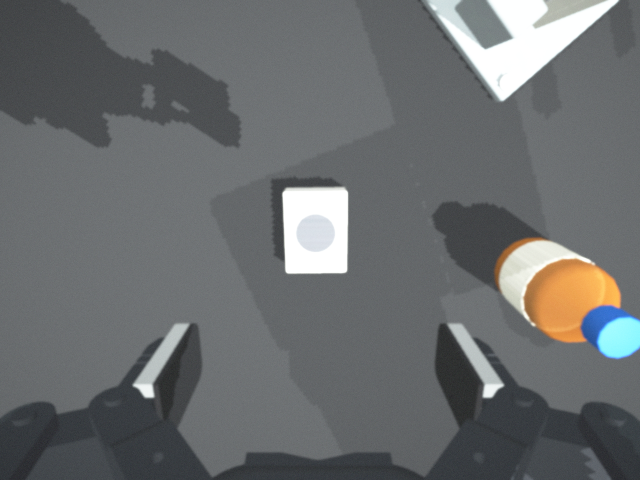

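```bash
python3 - <<'E'
from h import *
im=cv2.imread("pics/wA.png");s=sense()
print(pix2w("wrist",(315.5,233),.018,s), [pix2w("wrist",p,.018,s)[:2] for p in((283.5,190),(348,190),(285.5,272.5),(347.5,272.5))])
E
```

```text
[ 0.53133065 -0.27129921  0.018     ] [array([ 0.49591906, -0.25801116]), array([ 0.53281542, -0.23323207]), array([ 0.52978698, -0.30866236]), array([ 0.5676095 , -0.28324909])]
```

The wrist view shows carrier A at pixel (316,233), square to the jaws, with the bottle clear at (560,290). I'll descend and grip.

>>> drive_tool(
  motion=[
    [2.5, -0.1, -0.1, 0, 0, 0, 1],
    [3, 0, 0, 0, 0, 0, 1],
    [3, 0, 0, 0, 0, 0, 1],
    [3, 0, 0, 0, 0, 0, 1],
    [2, 0, 0, 0, 0, 0, 1],
  ],
)

```text
time: 3.15
eef_pos: [0.5306, -0.2707, 0.0189]
ee_rot: [[-0.002, 0.839, 0.544], [0.001, 0.544, -0.839], [-1.0, -0.001, -0.002]]
ft_force: [-0.7, -0.2, -1.6]
grip_width: 0.0854
```

>>> drive_tool(
  motion=[
    [1.5, 0, 0, 0, 0, 0, 1],
    [0.6, 0, 0, 0, 0, 0, 1],
    [0, 0, 0, 0, 0, 0, 0],
    [0, 0, 0, 0, 0, 0, 0],
    [0, 0, 0, 0, 0, 0, 0],
  ],
  newtons=40,
)

```text
time: 3.57
eef_pos: [0.5322, -0.2717, 0.0015]
ee_rot: [[0.002, 0.838, 0.546], [-0.001, 0.546, -0.838], [-1.0, 0.001, 0.002]]
ft_force: [0.2, -0.6, 1.2]
grip_width: 0.0519
```

>>> drive_tool(
  motion=[
    [0, 0, 0, 0, 0, 0, 0],
    [0, 0, 0, 0, 0, 0, 0],
    [0, 0, 0, 0, 0, 0, 0],
    [0, 0, 0, 0, 0, 0, 0],
  ],
)

```text
time: 3.9
eef_pos: [0.5322, -0.2718, 0.0018]
ee_rot: [[0.002, 0.838, 0.546], [-0.001, 0.546, -0.838], [-1.0, 0.001, 0.002]]
ft_force: [-1.3, 0.4, 7.0]
grip_width: 0.0428
```

>>> drive_tool(
  motion=[
    [-1, 0, 0, 0, 0, 0, 0],
    [-3, 0, 0, 0, 0, 0, 0],
    [-3, 0, 0, 0.117, 0, 0, 0],
    [-4, 0, 0, 0.117, 0, 0, 0],
    [-4, 0, 0, 0.117, 0, 0, 0],
  ],
)

```text
time: 4.32
eef_pos: [0.5308, -0.2708, 0.1524]
ee_rot: [[-0.001, 0.976, 0.219], [0.001, 0.219, -0.976], [-1.0, -0.001, -0.001]]
ft_force: [2.3, -0.6, -1.2]
grip_width: 0.0435
```

>>> drive_tool(
  motion=[
    [-3, 0, 0, 0.117, 0, 0, 0],
    [-2, 0, 0, 0.117, 0, 0, 0],
    [0, 0, 0, 0.117, 0, 0, 0],
    [0, 0, 0, 0.117, 0, 0, 0],
  ],
)

```text
time: 4.65
eef_pos: [0.5318, -0.2715, 0.2031]
ee_rot: [[0.003, 0.97, -0.244], [-0.002, -0.244, -0.97], [-1.0, 0.004, 0.001]]
ft_force: [0.7, -0.1, -1.4]
grip_width: 0.0432
```

>>> drive_tool(
  motion=[
    [0, -0.6, -2.9, 0, 0, 0, 0],
    [0, -0.6, -2.9, 0, 0, 0, 0],
    [0, -0.6, -2.9, 0, 0, 0, 0],
    [0, -0.6, -2.9, 0, 0, 0, 0],
    [0, -0.6, -2.9, 0, 0, 0, 0],
  ],
)

```text
time: 5.07
eef_pos: [0.5365, -0.1219, 0.2012]
ee_rot: [[0.0, 0.971, -0.239], [-0.0, -0.239, -0.971], [-1.0, 0.0, -0.0]]
ft_force: [0.2, -0.3, -0.1]
grip_width: 0.0429
```

>>> drive_tool(
  motion=[
    [0, 0, 0, 0, 0, 0, 0],
    [0, 0, 0, 0, 0, 0, 0],
  ],
)

```text
time: 5.23
eef_pos: [0.5368, -0.1218, 0.2014]
ee_rot: [[0.001, 0.972, -0.236], [-0.0, -0.236, -0.972], [-1.0, 0.001, 0.0]]
ft_force: [0.3, 0.3, -0.9]
grip_width: 0.0433
```

```bash
python3 - <<'E'
from h import *
np.set_printoptions(precision=4,suppress=True)
s=sense();im=read_camera("wrist");cv2.imwrite("pics/wM.png",im)
print(s["time"],s["eef_pos"],s["ee_rot"],s["grip_width"],s["ft_force"])
for q in("magazine_mouth","magazine","magazine_lips"):
    for d in mark_of("wrist",q): print(q,d["confidence"],cam2w("wrist",d["xyz"],s))
E
```

```text
5.2333 [ 0.5368 -0.1218  0.2014] [[ 0.0008  0.9717 -0.2362]
 [-0.0004 -0.2362 -0.9717]
 [-1.      0.0009  0.0002]] 0.043250172276898445 [ 0.3099  0.2915 -0.8673]
magazine_mouth 0.9 [ 0.5561 -0.0426  0.0949]
magazine_mouth 0.38 [ 0.6885 -0.2081  0.0515]
magazine 0.92 [ 0.5558 -0.0431 -0.0025]
magazine_lips 0.66 [ 0.5545 -0.0476  0.0557]
magazine_lips 0.25 [ 0.5333 -0.119   0.209 ]
```

View pics/wM.png

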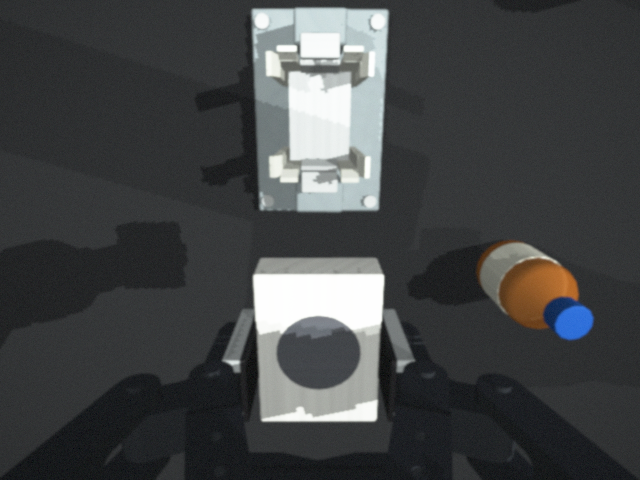

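```bash
python3 - <<'E'
import cv2
im=cv2.imread("pics/wM.png")[25:225,240:400]
cv2.imwrite("pics/cM.png",cv2.resize(im,None,fx=3,fy=3,interpolation=cv2.INTER_CUBIC)[:600])
E
```

```text
(no output)
```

View pics/cM.png

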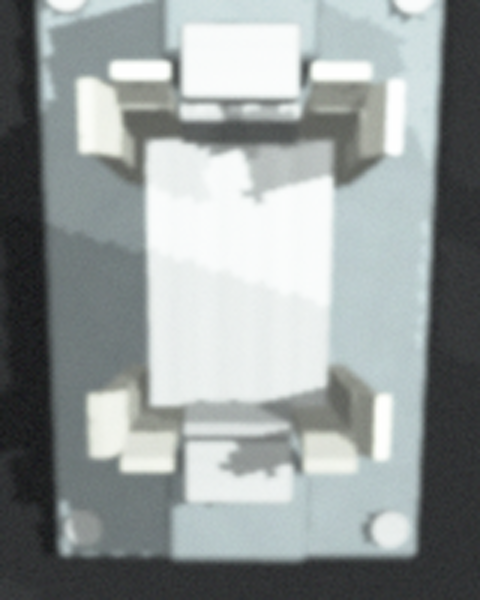

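```bash
python3 - <<'E'
from h import *
np.set_printoptions(precision=4,suppress=True)
s=sense();W=lambda x,y,z=.096:pix2w("wrist",(240+(x-.5)/3,25+(y-.5)/3),z,s)[:2]
t,b=W(241,61),W(240,471);print("ends",t,b,(t+b)/2,np.linalg.norm(t-b))
ul,ur,ll,lr=W(78,115),W(405,115),W(87,427),W(392,427)
print("widths",np.linalg.norm(ul-ur),np.linalg.norm(ll-lr))
mu,ml=(ul+ur)/2,(ll+lr)/2;print(mu,ml,(mu+ml)/2)
a=lambda d:np.degrees(np.arctan2(d[1],d[0]))
print("long angle mid",a(mu-ml),"x-dir",a(ur-ul),a(lr-ll))
print("ywall",a(W(372,61)-W(110,61)),a(W(357,471)-W(120,471)))
# plate
P=lambda u,v:pix2w("wrist",(u,v),.008,s)[:2]
A,B,C,D=P(250.5,11),P(388,10),P(378.5,209.5),P(261,211)
print("plate",(A+B+C+D)/4,[np.linalg.norm(x) for x in(A-B,C-D,A-D,B-C)],a(A-D),a(B-C),a(B-A),a(C-D))
# carrier disc in hand: top z ~ tcp+.016
print("carrier disc",pix2w("wrist",(318,352.5),s["eef_pos"][2]+.0162,s), "tcp",s["eef_pos"])
tl,tr,br,bl=[pix2w("wrist",p,s["eef_pos"][2]+.0162,s)[:2] for p in((254,272),(383,272),(377.5,420),(261,422))]
print(a(tr-tl),a(br-bl),(tl+tr+br+bl)/4,np.linalg.norm(tr-tl),np.linalg.norm(tl-bl))
E
```

```text
ends [ 0.5661 -0.0107] [ 0.548  -0.0833] [ 0.5571 -0.047 ] 0.07484616445784328
widths 0.060504708902813766 0.06082757196900229
[ 0.564  -0.0195] [ 0.55   -0.0747] [ 0.557  -0.0471]
long angle mid 75.7842570378155 x-dir -13.918551102657496 -13.915096219331684
ywall -13.919099023866872 -13.914565231061324
plate [ 0.5569 -0.0477] [np.float64(0.09990845018683593), np.float64(0.09857311850490626), np.float64(0.14850262453219992), np.float64(0.14784412271773997)] 76.55392186906532 76.03602990526058 -13.551648153595092 -13.166811397586095
carrier disc [ 0.5369 -0.1236  0.2167] tcp [ 0.5369 -0.1241  0.2005]
-13.911022872156316 -12.704275466169806 [ 0.5373 -0.1232] 0.04276605151269661 0.060714659353261084
```

>>> drive_tool(
  motion=[
    [0, 0, -2.6, 0, 0, 0, 0],
    [0, 0.1, -2.6, 0, 0, 0, 0],
    [0, 0, -2.7, 0, 0, 0, 0],
    [2, 0, 0, 0, 0, 0, 0],
    [2.5, 0, 0, 0, 0, 0, 0],
  ],
)

```text
time: 5.85
eef_pos: [0.5582, -0.0467, 0.1564]
ee_rot: [[0.004, 0.971, -0.238], [-0.001, -0.238, -0.971], [-1.0, 0.004, -0.0]]
ft_force: [0.3, -0.2, -1.1]
grip_width: 0.0432
```

>>> drive_tool(
  motion=[
    [2, 0, 0, 0, 0, 0, 0],
    [1.5, 0, 0, 0, 0, 0, 0],
    [0.9, 0, 0, 0, 0, 0, 0],
    [0, 0, 0, 0, 0, 0, 0],
    [0, 0, 0, 0, 0, 0, 0],
  ],
)

```text
time: 6.27
eef_pos: [0.5569, -0.0474, 0.1114]
ee_rot: [[-0.0, 0.971, -0.24], [0.0, -0.24, -0.971], [-1.0, -0.0, 0.0]]
ft_force: [-0.4, 0.4, -0.4]
grip_width: 0.0425
```

```bash
python3 - <<'E'
from h import *
s=sense();im=read_camera("wrist");cv2.imwrite("pics/wI.png",im)
print(s["time"],s["eef_pos"],s["ft_force"])
cv2.imwrite("pics/cI.png",cv2.resize(im[170:450,170:470],None,fx=2.1,fy=2.1,interpolation=cv2.INTER_CUBIC))
E
```

```text
6.2667 [ 0.55686317 -0.04744975  0.1114444 ] [-0.40020834  0.41075442 -0.42548243]
```

View pics/cI.png

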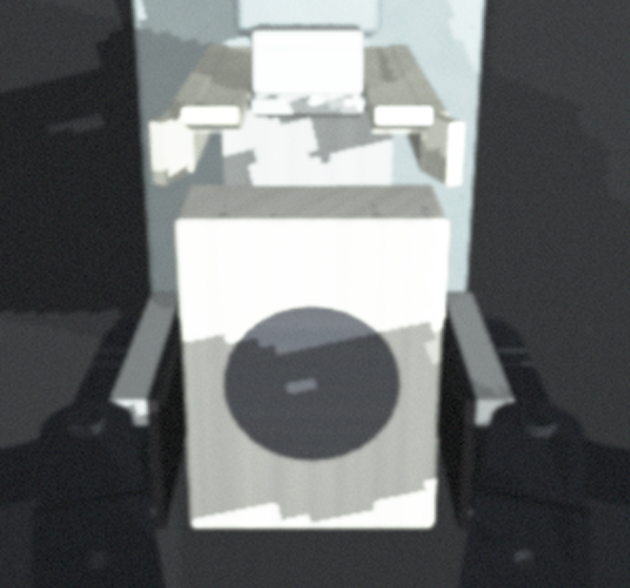

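```bash
python3 - <<'E'
from h import *
np.set_printoptions(precision=2,suppress=True)
s=sense();c=get_calibration("wrist");M=np.array(c["mount"])
def T(x,y,h): # crop pix -> tool coords at tool-x = -h (h above TCP)
    u,v=170+(x-.5)/2.1,170+(y-.5)/2.1
    d=M[:3,:3]@np.array([(u-c["cx"])/c["fx"],(v-c["cy"])/c["fy"],1]);o=M[:3,3]
    return ((o+d*(-h-o[0])/d[0])*1000)[1:]
h=.096-.1115
print("guide outer L,R",T(150,150,h),T(465,150,h),"ywall outer edge",T(307,106,h),"inner",T(307,127,h))
for ht in(.0162,.013):
  print(ht,"top front",T(177,218,ht),T(448,218,ht),"back",T(191,527,ht),T(437,527,ht),"disc",T(312,383,ht))
  print("   bottom front",T(185,187,ht-.018),T(442,187,ht-.018))
E
```

```text
guide outer L,R [-31.21 -32.09] [ 29.52 -32.04] ywall outer edge [ -0.92 -40.79] inner [ -0.93 -36.66]
0.0162 top front [-21.33 -30.56] [ 21.51 -30.53] back [-21.76  29.  ] [22.41 29.02] disc [-0.01 -0.64]
   bottom front [-22.66 -29.37] [ 23.22 -29.34]
0.013 top front [-21.88 -29.29] [ 22.05 -29.26] back [-22.31  31.78] [22.98 31.8 ] disc [-0.01  1.39]
   bottom front [-23.16 -28.24] [ 23.74 -28.2 ]
```

The crop shows the carrier above the mouth. Its front lower edge is at crop row 187 and the +y guide tops are at rows 106–127. It needs about 2.7 mm more toward +y and 0.9 mm to −x. I'll correct that and descend by feel.

>>> drive_tool(
  motion=[
    [0, -0.09, -0.27, 0, 0, 0, 0],
    [0.5, 0, 0, 0, 0, 0, 0],
    [0.4, 0, 0, 0, 0, 0, 0],
    [0.2, 0, 0, 0, 0, 0, 0],
    [0.2, 0, 0, 0, 0, 0, 0],
  ],
  newtons=20,
)

```text
time: 6.73
eef_pos: [0.5564, -0.0439, 0.098]
ee_rot: [[-0.0, 0.971, -0.239], [0.0, -0.239, -0.971], [-1.0, -0.0, 0.0]]
ft_force: [-0.1, -0.0, -0.0]
grip_width: 0.0432
```

>>> drive_tool(
  motion=[
    [0.2, 0, 0, 0, 0, 0, 0],
    [0.2, 0, 0, 0, 0, 0, 0],
    [0, 0, 0, 0, 0, 0, 0],
  ],
)

```text
time: 6.98
eef_pos: [0.5564, -0.0439, 0.0938]
ee_rot: [[-0.001, 0.971, -0.239], [0.0, -0.239, -0.971], [-1.0, -0.001, 0.0]]
ft_force: [0.4, -0.1, -0.6]
grip_width: 0.0429
```

>>> drive_tool(
  motion=[
    [0.2, 0, 0, 0, 0, 0, 0],
    [0.1, 0, 0, 0, 0, 0, 0],
    [0, 0, 0, 0, 0, 0, 0],
  ],
)

```text
time: 7.23
eef_pos: [0.5565, -0.044, 0.091]
ee_rot: [[-0.0, 0.971, -0.239], [0.0, -0.239, -0.971], [-1.0, -0.0, -0.0]]
ft_force: [-0.1, -0.2, -1.0]
grip_width: 0.0432
```

>>> drive_tool(
  motion=[
    [0.15, 0, 0, 0, 0, 0, 0],
    [0.15, 0, 0, 0, 0, 0, 0],
    [0, 0, 0, 0, 0, 0, 0],
  ],
)

```text
time: 7.48
eef_pos: [0.5564, -0.0439, 0.088]
ee_rot: [[-0.0, 0.971, -0.239], [0.0, -0.239, -0.971], [-1.0, -0.0, -0.0]]
ft_force: [0.3, -0.1, -0.6]
grip_width: 0.0429
```

>>> drive_tool(
  motion=[
    [0.1, 0, 0, 0, 0, 0, 0],
    [0.1, 0, 0, 0, 0, 0, 0],
    [0, 0, 0, 0, 0, 0, 0],
  ],
)

```text
time: 7.73
eef_pos: [0.5564, -0.044, 0.0861]
ee_rot: [[-0.0, 0.971, -0.239], [0.0, -0.239, -0.971], [-1.0, -0.0, 0.0]]
ft_force: [-0.3, -0.1, -1.6]
grip_width: 0.0427
```

>>> drive_tool(
  motion=[
    [0.1, 0, 0, 0, 0, 0, 0],
    [0.1, 0, 0, 0, 0, 0, 0],
    [0, 0, 0, 0, 0, 0, 0],
  ],
)

```text
time: 7.98
eef_pos: [0.5565, -0.044, 0.0841]
ee_rot: [[-0.0, 0.971, -0.239], [0.0, -0.239, -0.971], [-1.0, -0.0, -0.0]]
ft_force: [-0.4, -0.1, -1.0]
grip_width: 0.0431
```

>>> drive_tool(
  motion=[
    [0.1, 0, 0, 0, 0, 0, 0],
    [0.1, 0, 0, 0, 0, 0, 0],
    [0, 0, 0, 0, 0, 0, 0],
  ],
)

```text
time: 8.23
eef_pos: [0.5564, -0.044, 0.0821]
ee_rot: [[-0.0, 0.971, -0.239], [0.0, -0.239, -0.971], [-1.0, -0.0, -0.0]]
ft_force: [-0.5, 0.2, -0.7]
grip_width: 0.043
```

>>> drive_tool(
  motion=[
    [0.1, 0, 0, 0, 0, 0, 0],
    [0.1, 0, 0, 0, 0, 0, 0],
    [0, 0, 0, 0, 0, 0, 0],
  ],
)

```text
time: 8.48
eef_pos: [0.5565, -0.044, 0.0801]
ee_rot: [[-0.0, 0.971, -0.239], [0.0, -0.239, -0.971], [-1.0, -0.0, -0.0]]
ft_force: [-0.4, 0.2, -0.7]
grip_width: 0.0428
```

>>> drive_tool(
  motion=[
    [0.1, 0, 0, 0, 0, 0, 0],
    [0.1, 0, 0, 0, 0, 0, 0],
    [0, 0, 0, 0, 0, 0, 0],
  ],
)

```text
time: 8.73
eef_pos: [0.5565, -0.0439, 0.0781]
ee_rot: [[-0.0, 0.971, -0.239], [0.0, -0.239, -0.971], [-1.0, -0.0, -0.0]]
ft_force: [-0.6, 0.7, -1.2]
grip_width: 0.0432
```

>>> drive_tool(
  motion=[
    [0.1, 0, 0, 0, 0, 0, 0],
    [0.1, 0, 0, 0, 0, 0, 0],
    [0, 0, 0, 0, 0, 0, 0],
  ],
)

```text
time: 8.98
eef_pos: [0.5564, -0.044, 0.0761]
ee_rot: [[-0.0, 0.971, -0.239], [0.0, -0.239, -0.971], [-1.0, -0.0, 0.0]]
ft_force: [-0.2, -0.2, -0.2]
grip_width: 0.0434
```

>>> drive_tool(
  motion=[
    [0.1, 0, 0, 0, 0, 0, 0],
    [0.1, 0, 0, 0, 0, 0, 0],
    [0, 0, 0, 0, 0, 0, 0],
  ],
)

```text
time: 9.23
eef_pos: [0.5565, -0.0441, 0.0741]
ee_rot: [[-0.0, 0.971, -0.239], [-0.0, -0.239, -0.971], [-1.0, -0.0, 0.0]]
ft_force: [-0.8, -1.0, -0.7]
grip_width: 0.0431
```

>>> drive_tool(
  motion=[
    [0.1, 0, 0, 0, 0, 0, 0],
    [0.05, 0, 0, 0, 0, 0, 0],
    [0, 0, 0, 0, 0, 0, 0],
  ],
)

```text
time: 9.48
eef_pos: [0.5566, -0.0442, 0.0728]
ee_rot: [[0.0, 0.971, -0.239], [-0.0, -0.239, -0.971], [-1.0, 0.0, 0.0]]
ft_force: [-0.3, -1.6, 1.3]
grip_width: 0.0435
```

Contact with the ramp at TCP z ≈ 0.073. I'll release, rise clear, shut the fingers, and then look.

>>> drive_tool(
  motion=[
    [0.05, 0, 0, 0, 0, 0, 0],
    [0, 0, 0, 0, 0, 0, 0.6],
    [0, 0, 0, 0, 0, 0, 0.75],
    [0, 0, 0, 0, 0, 0, 0.75],
    [0, 0, 0, 0, 0, 0, 0.75],
  ],
)

```text
time: 9.9
eef_pos: [0.5566, -0.0439, 0.0723]
ee_rot: [[0.0, 0.971, -0.239], [0.0, -0.239, -0.971], [-1.0, 0.0, -0.0]]
ft_force: [0.0, 0.6, -0.4]
grip_width: 0.0639
```

>>> drive_tool(
  motion=[
    [-0.5, 0, 0, 0, 0, 0, 0.75],
    [-1.5, 0, 0, 0, 0, 0, 0.75],
    [-2, 0, 0, 0, 0, 0, 0.75],
    [-2, 0, 0, 0, 0, 0, 0.75],
    [0, 0, 0, 0, 0, 0, 0],
  ],
)

```text
time: 10.32
eef_pos: [0.5582, -0.0443, 0.1363]
ee_rot: [[0.005, 0.971, -0.239], [-0.001, -0.239, -0.971], [-1.0, 0.006, -0.0]]
ft_force: [0.8, -0.2, 0.1]
grip_width: 0.0534
```

>>> drive_tool(
  motion=[
    [0, 0, 0, 0, 0, 0, 0],
    [0, 0, 0, 0, 0, 0, 0],
    [0, 0, 0, 0, 0, 0, 0],
    [0, 0, 0, 0, 0, 0, 0],
    [0, 0, 0, 0, 0, 0, 0],
  ],
)

```text
time: 10.73
eef_pos: [0.5562, -0.0439, 0.1316]
ee_rot: [[-0.001, 0.971, -0.239], [0.0, -0.239, -0.971], [-1.0, -0.001, -0.0]]
ft_force: [-0.2, 0.4, -0.3]
grip_width: -0.0004
```

```bash
python3 - <<'E'
from h import *
s=sense();im=read_camera("wrist");cv2.imwrite("pics/wR.png",im)
print(s["time"],s["eef_pos"],s["ft_force"],s["grip_width"])
cv2.imwrite("pics/cR.png",cv2.resize(im[170:450,170:470],None,fx=2.1,fy=2.1,interpolation=cv2.INTER_CUBIC))
E
```

```text
10.7333 [ 0.55623105 -0.04391896  0.13158806] [-0.18185508  0.41075614 -0.29655169] -0.00037140078077855544
```

View pics/cR.png

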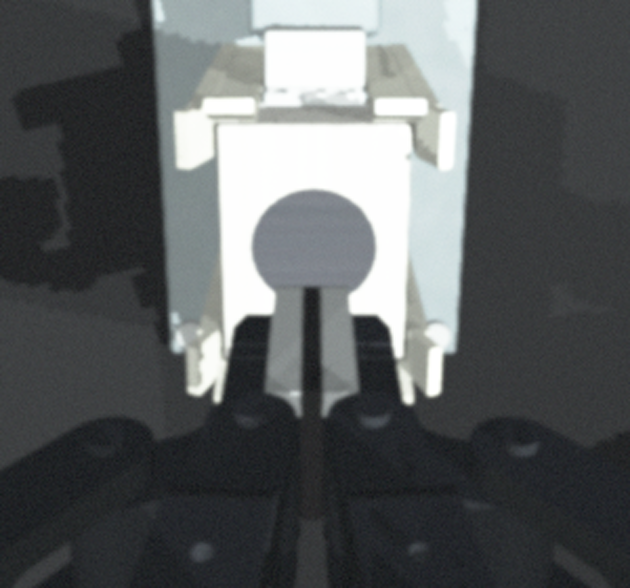

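Carrier A lies square and flat between all four guides, with its disc at crop (314,247). The shut fingers are above it.

```bash
python3 - <<'E'
from h import *
np.set_printoptions(precision=2,suppress=True)
c=get_calibration("wrist");M=np.array(c["mount"])
def T(x,y,h):
    u,v=170+(x-.5)/2.1,170+(y-.5)/2.1
    d=M[:3,:3]@np.array([(u-c["cx"])/c["fx"],(v-c["cy"])/c["fy"],1]);o=M[:3,3]
    return ((o+d*(-h-o[0])/d[0])*1000)[1:]
h=.088-.1316; print("disc",T(314,247,h),"sides",T(252,245,h),T(376,245,h),"front",T(314,125,h))
h=.096-.1316; print("guides",T(175,150,h),T(456,150,h),"wall outer",T(307,98,h),"inner",T(307,114,h))
E
```

```text
disc [0.48 0.48] sides [-14.12  -0.04] [15.09 -0.02] front [  0.48 -29.33]
guides [-29.76 -25.92] [ 31.33 -25.87] wall outer [ -1.03 -37.49] inner [ -1.04 -33.97]
```

>>> drive_tool(
  motion=[
    [1.5, 0, 0, 0, 0, 0, 0],
    [1.5, 0, 0, 0, 0, 0, 0],
    [0.7, 0, 0, 0, 0, 0, 0],
    [0.2, 0, 0, 0, 0, 0, 0],
    [0, 0, 0, 0, 0, 0, 0],
  ],
)

```text
time: 11.2
eef_pos: [0.5563, -0.0439, 0.0928]
ee_rot: [[-0.001, 0.971, -0.239], [0.0, -0.239, -0.971], [-1.0, -0.001, 0.0]]
ft_force: [-0.4, 0.2, 0.3]
grip_width: 0.0003
```

>>> drive_tool(
  motion=[
    [0.1, 0, 0, 0, 0, 0, 0],
    [0.1, 0, 0, 0, 0, 0, 0],
    [0.1, 0, 0, 0, 0, 0, 0],
  ],
)

```text
time: 11.45
eef_pos: [0.5569, -0.0441, 0.0908]
ee_rot: [[0.001, 0.971, -0.239], [-0.0, -0.239, -0.971], [-1.0, 0.001, -0.0]]
ft_force: [-0.3, -0.1, 0.5]
grip_width: 0.0001
```

>>> drive_tool(
  motion=[
    [0.1, 0, 0, 0, 0, 0, 0],
    [0.1, 0, 0, 0, 0, 0, 0],
    [0.1, 0, 0, 0, 0, 0, 0],
  ],
)

```text
time: 11.7
eef_pos: [0.5567, -0.044, 0.0875]
ee_rot: [[0.001, 0.971, -0.239], [-0.0, -0.239, -0.971], [-1.0, 0.001, -0.0]]
ft_force: [0.4, -0.1, 1.1]
grip_width: -0.0
```

>>> drive_tool(
  motion=[
    [0.1, 0, 0, 0, 0, 0, 0],
    [0.1, 0, 0, 0, 0, 0, 0],
    [0.1, 0, 0, 0, 0, 0, 0],
  ],
)

```text
time: 11.95
eef_pos: [0.5568, -0.044, 0.0845]
ee_rot: [[0.001, 0.971, -0.239], [-0.0, -0.239, -0.971], [-1.0, 0.001, -0.0]]
ft_force: [-0.2, -0.7, 4.0]
grip_width: -0.0
```

>>> drive_tool(
  motion=[
    [0.1, 0, 0, 0, 0, 0, 0],
    [0.1, 0, 0, 0, 0, 0, 0],
    [0.1, 0, 0, 0, 0, 0, 0],
  ],
)

```text
time: 12.2
eef_pos: [0.5567, -0.044, 0.0814]
ee_rot: [[0.0, 0.971, -0.239], [-0.0, -0.239, -0.971], [-1.0, 0.0, 0.0]]
ft_force: [0.7, -0.0, 4.9]
grip_width: -0.0
```

>>> drive_tool(
  motion=[
    [0.1, 0, 0, 0, 0, 0, 0],
    [0.1, 0, 0, 0, 0, 0, 0],
    [0.1, 0, 0, 0, 0, 0, 0],
  ],
)

```text
time: 12.45
eef_pos: [0.5565, -0.044, 0.0781]
ee_rot: [[-0.0, 0.971, -0.239], [0.0, -0.239, -0.971], [-1.0, -0.0, 0.0]]
ft_force: [-0.4, 0.4, -0.2]
grip_width: -0.0001
```

>>> drive_tool(
  motion=[
    [0.1, 0, 0, 0, 0, 0, 0],
    [0.1, 0, 0, 0, 0, 0, 0],
    [0.1, 0, 0, 0, 0, 0, 0],
  ],
)

```text
time: 12.7
eef_pos: [0.5564, -0.044, 0.0753]
ee_rot: [[-0.0, 0.971, -0.239], [0.0, -0.239, -0.971], [-1.0, -0.0, 0.0]]
ft_force: [-0.4, 1.4, 5.6]
grip_width: 0.0001
```

>>> drive_tool(
  motion=[
    [0.1, 0, 0, 0, 0, 0, 0],
    [0.1, 0, 0, 0, 0, 0, 0],
    [0.1, 0, 0, 0, 0, 0, 0],
  ],
)

```text
time: 12.95
eef_pos: [0.5565, -0.0439, 0.0723]
ee_rot: [[-0.0, 0.971, -0.239], [0.0, -0.239, -0.971], [-1.0, -0.0, -0.0]]
ft_force: [-0.8, 0.6, 5.6]
grip_width: 0.0
```

>>> drive_tool(
  motion=[
    [0.1, 0, 0, 0, 0, 0, 0],
    [0.1, 0, 0, 0, 0, 0, 0],
    [0.1, 0, 0, 0, 0, 0, 0],
  ],
)

```text
time: 13.2
eef_pos: [0.5565, -0.044, 0.0693]
ee_rot: [[-0.0, 0.971, -0.239], [0.0, -0.239, -0.971], [-1.0, -0.0, -0.0]]
ft_force: [-1.1, -1.0, 5.3]
grip_width: 0.0
```

>>> drive_tool(
  motion=[
    [0.1, 0, 0, 0, 0, 0, 0],
    [0.1, 0, 0, 0, 0, 0, 0],
    [0.1, 0, 0, 0, 0, 0, 0],
  ],
)

```text
time: 13.45
eef_pos: [0.5565, -0.044, 0.0663]
ee_rot: [[-0.0, 0.971, -0.239], [0.0, -0.239, -0.971], [-1.0, -0.0, -0.0]]
ft_force: [-0.3, -0.1, 6.0]
grip_width: -0.0001
```

>>> drive_tool(
  motion=[
    [0.1, 0, 0, 0, 0, 0, 0],
    [0.1, 0, 0, 0, 0, 0, 0],
    [0.1, 0, 0, 0, 0, 0, 0],
  ],
)

```text
time: 13.7
eef_pos: [0.5565, -0.044, 0.0634]
ee_rot: [[0.0, 0.971, -0.239], [0.0, -0.239, -0.971], [-1.0, 0.0, -0.0]]
ft_force: [-0.7, 1.1, 6.2]
grip_width: 0.0001
```

>>> drive_tool(
  motion=[
    [0.1, 0, 0, 0, 0, 0, 0],
    [0.1, 0, 0, 0, 0, 0, 0],
  ],
)

```text
time: 13.87
eef_pos: [0.5565, -0.044, 0.0614]
ee_rot: [[-0.0, 0.971, -0.239], [0.0, -0.239, -0.971], [-1.0, -0.0, 0.0]]
ft_force: [-1.7, 0.0, 6.5]
grip_width: 0.0002
```

>>> drive_tool(
  motion=[
    [0.1, 0, 0, 0, 0, 0, 0],
    [0, 0, 0, 0, 0, 0, 0],
  ],
)

```text
time: 14.03
eef_pos: [0.5564, -0.044, 0.06]
ee_rot: [[-0.0, 0.971, -0.239], [0.0, -0.239, -0.971], [-1.0, -0.0, 0.0]]
ft_force: [-0.2, -0.5, 3.1]
grip_width: 0.0001
```

>>> drive_tool(
  motion=[
    [0.1, 0, 0, 0, 0, 0, 0],
    [0, 0, 0, 0, 0, 0, 0],
  ],
)

```text
time: 14.2
eef_pos: [0.5565, -0.044, 0.059]
ee_rot: [[-0.0, 0.971, -0.239], [0.0, -0.239, -0.971], [-1.0, -0.0, -0.0]]
ft_force: [0.3, 0.7, 2.3]
grip_width: 0.0001
```

>>> drive_tool(
  motion=[
    [0.1, 0, 0, 0, 0, 0, 0],
    [0, 0, 0, 0, 0, 0, 0],
  ],
)

```text
time: 14.37
eef_pos: [0.5564, -0.044, 0.0581]
ee_rot: [[-0.0, 0.971, -0.239], [0.0, -0.239, -0.971], [-1.0, -0.0, -0.0]]
ft_force: [-1.0, 0.1, 2.4]
grip_width: 0.0003
```

>>> drive_tool(
  motion=[
    [0.1, 0, 0, 0, 0, 0, 0],
    [0, 0, 0, 0, 0, 0, 0],
  ],
)

```text
time: 14.53
eef_pos: [0.5565, -0.044, 0.0571]
ee_rot: [[-0.0, 0.971, -0.239], [0.0, -0.239, -0.971], [-1.0, -0.0, 0.0]]
ft_force: [-0.8, -0.2, 2.9]
grip_width: -0.0001
```

>>> drive_tool(
  motion=[
    [-0.2, 0, 0, 0, 0, 0, 0],
    [0, 0, 0, 0, 0, 0, 0],
  ],
)

```text
time: 14.7
eef_pos: [0.5565, -0.044, 0.0596]
ee_rot: [[-0.0, 0.971, -0.239], [-0.0, -0.239, -0.971], [-1.0, -0.0, 0.0]]
ft_force: [-0.8, -0.0, 3.5]
grip_width: 0.0005
```

>>> drive_tool(
  motion=[
    [-0.3, 0, 0, 0, 0, 0, 0],
    [0, 0, 0, 0, 0, 0, 0],
  ],
)

```text
time: 14.87
eef_pos: [0.5567, -0.044, 0.0627]
ee_rot: [[0.0, 0.971, -0.239], [0.0, -0.239, -0.971], [-1.0, 0.0, -0.0]]
ft_force: [-0.1, 0.9, 0.7]
grip_width: 0.0
```

>>> drive_tool(
  motion=[
    [-2, 0, 0, 0, 0, 0, 0],
    [-3, 0, 0, 0, 0, 0, 0],
    [-3.5, 0, 0, 0, 0, 0, 1],
    [-3.5, 0, 0, 0, 0, 0, 1],
    [-2, 0, 0, 0, 0, 0, 1],
  ],
)

```text
time: 15.28
eef_pos: [0.5571, -0.0441, 0.206]
ee_rot: [[0.003, 0.971, -0.239], [-0.001, -0.239, -0.971], [-1.0, 0.004, -0.0]]
ft_force: [0.0, -0.0, 0.0]
grip_width: 0.0353
```

>>> drive_tool(
  motion=[
    [0, -1.47, -3.75, 0, 0, 0, 1],
    [0, -1.47, -3.75, 0, 0, 0, 1],
    [0, -1.47, -3.75, 0, 0, 0, 1],
    [0, -1.47, -3.75, 0, 0, 0, 1],
  ],
)

```text
time: 15.62
eef_pos: [0.5347, 0.1171, 0.2024]
ee_rot: [[0.0, 0.971, -0.24], [0.0, -0.24, -0.971], [-1.0, 0.0, -0.0]]
ft_force: [1.4, -0.2, 0.0]
grip_width: 0.0832
```

>>> drive_tool(
  motion=[
    [0, -1.47, -3.75, 0, 0, 0, 1],
    [0, -1.47, -3.75, 0, 0, 0, 1],
    [0, -1.47, -3.75, 0, 0, 0, 1],
    [0, -1.47, -3.75, 0, 0, 0, 1],
  ],
)

```text
time: 15.95
eef_pos: [0.5132, 0.2773, 0.2022]
ee_rot: [[-0.0, 0.971, -0.239], [0.0, -0.239, -0.971], [-1.0, -0.0, 0.0]]
ft_force: [1.3, -0.7, 1.1]
grip_width: 0.0858
```

>>> drive_tool(
  motion=[
    [2, 0, 0, -0.116, 0, 0, 1],
    [2, 0, 0, -0.116, 0, 0, 1],
    [0.7, 0, 0, -0.117, 0, 0, 1],
    [0, 0, 0, 0, 0, 0, 1],
    [0, 0, 0, 0, 0, 0, 1],
  ],
)

```text
time: 16.37
eef_pos: [0.5137, 0.2755, 0.1551]
ee_rot: [[-0.001, 0.995, 0.104], [-0.0, 0.104, -0.995], [-1.0, -0.001, 0.0]]
ft_force: [-0.2, 0.3, 0.5]
grip_width: 0.0851
```

```bash
python3 wm.py wB .514 .275; python3 - <<'E'
from h import *
im=cv2.imread("pics/wB.png");s=sense()
print(w2pix("wrist",[.514,.275,.018],s))
t=read_camera("top");cv2.imwrite("pics/top1.png",t)
a=cv2.resize(im,(400,300));b=cv2.resize(t[245:335,295:415],(400,300),interpolation=cv2.INTER_CUBIC)
cv2.imwrite("pics/cB.png",np.hstack([a,b]));print(s["ee_rot"])
E
```

```text
16.3667 [0.5137284  0.27545536 0.155086  ] 0.08509539925422108
rect ((512.7359619140625, 277.4154357910156), (44.754512786865234, 62.05642318725586), 7.02740478515625) long 97.0274
disc ((512.7814331054688, 276.46405029296875), (27.1400146484375, 27.257699966430664), 62.3969612121582)
[317.26210607 234.39967694]
[[ 3.25512508e-04  9.94626698e-01  1.03525969e-01]
 [ 1.50020307e-04  1.03525924e-01 -9.94626744e-01]
 [-9.99999936e-01  3.39294443e-04 -1.15515219e-04]]
```

View pics/cB.png

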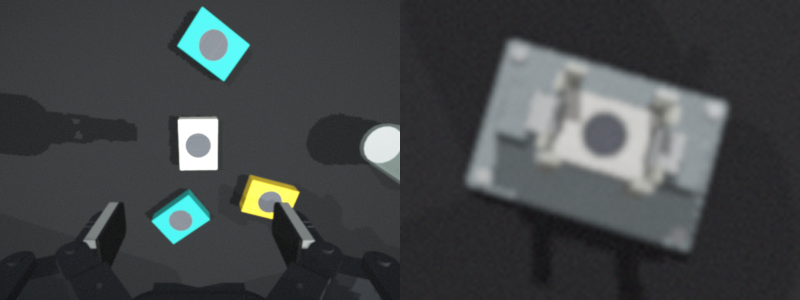

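Left: white B at (198,146), lined up with the jaws; the turquoise at (180,218) and yellow at (270,198) are clear of the fingers. Right: carrier A sits in the magazine. I'll grip B.

>>> drive_tool(
  motion=[
    [2.5, -0.08, -0.11, -0.017, 0, 0, 1],
    [3, 0, 0, 0, 0, 0, 1],
    [3, 0, 0, 0, 0, 0, 1],
    [3, 0, 0, 0, 0, 0, 1],
    [2, 0, 0, 0, 0, 0, 1],
  ],
)

```text
time: 16.88
eef_pos: [0.5128, 0.276, 0.0188]
ee_rot: [[-0.0, 0.993, 0.121], [-0.0, 0.121, -0.993], [-1.0, -0.0, 0.0]]
ft_force: [0.8, 0.6, 0.7]
grip_width: 0.0852
```

>>> drive_tool(
  motion=[
    [1.2, 0, 0, 0, 0, 0, 1],
    [0.5, 0, 0, 0, 0, 0, 1],
    [0, 0, 0, 0, 0, 0, 0],
    [0, 0, 0, 0, 0, 0, 0],
    [0, 0, 0, 0, 0, 0, 0],
  ],
  newtons=40,
)

```text
time: 17.3
eef_pos: [0.514, 0.2767, 0.0047]
ee_rot: [[0.002, 0.992, 0.124], [0.001, 0.124, -0.992], [-1.0, 0.002, -0.001]]
ft_force: [0.5, -0.9, 0.5]
grip_width: 0.0515
```

>>> drive_tool(
  motion=[
    [0, 0, 0, 0, 0, 0, 0],
    [0, 0, 0, 0, 0, 0, 0],
    [0, 0, 0, 0, 0, 0, 0],
    [0, 0, 0, 0, 0, 0, 0],
  ],
)

```text
time: 17.63
eef_pos: [0.5139, 0.2767, 0.0048]
ee_rot: [[0.003, 0.992, 0.124], [0.001, 0.124, -0.992], [-1.0, 0.003, -0.0]]
ft_force: [0.3, -1.2, 5.8]
grip_width: 0.0428
```

>>> drive_tool(
  motion=[
    [-1, 0, 0, 0, 0, 0, 0],
    [-3, 0, 0, 0, 0, 0, 0],
    [-3.5, 0, 0, 0.09, 0, 0, 0],
    [-4, 0, 0, 0.09, 0, 0, 0],
    [-4, 0, 0, 0.09, 0, 0, 0],
  ],
)

```text
time: 18.05
eef_pos: [0.5123, 0.2762, 0.1608]
ee_rot: [[-0.0, 0.989, -0.149], [-0.0, -0.149, -0.989], [-1.0, -0.0, 0.0]]
ft_force: [1.1, 0.5, -1.0]
grip_width: 0.0428
```

>>> drive_tool(
  motion=[
    [-3, 0, 0, 0.095, 0, 0, 0],
    [-1, 0, 0, 0, 0, 0, 0],
    [0, 1.48, 3.76, 0, 0, 0, 0],
    [0, 1.48, 3.76, 0, 0, 0, 0],
    [0, 1.48, 3.76, 0, 0, 0, 0],
  ],
)

```text
time: 18.47
eef_pos: [0.5289, 0.1556, 0.1988]
ee_rot: [[0.001, 0.972, -0.234], [0.0, -0.234, -0.972], [-1.0, 0.001, -0.0]]
ft_force: [1.3, 0.1, -1.1]
grip_width: 0.0428
```

>>> drive_tool(
  motion=[
    [0, 1.48, 3.76, 0, 0, 0, 0],
    [0, 1.48, 3.76, 0, 0, 0, 0],
    [0, 1.48, 3.76, 0, 0, 0, 0],
    [0, 1.48, 3.76, 0, 0, 0, 0],
    [0, 1.48, 3.76, 0, 0, 0, 0],
  ],
)

```text
time: 18.88
eef_pos: [0.5561, -0.0458, 0.1986]
ee_rot: [[0.0, 0.972, -0.236], [0.0, -0.236, -0.972], [-1.0, 0.0, -0.0]]
ft_force: [1.1, 0.5, -1.2]
grip_width: 0.0427
```

>>> drive_tool(
  motion=[
    [0, 0, 0, 0, 0, 0, 0],
    [0, 0, 0, 0, 0, 0, 0],
  ],
)

```text
time: 19.05
eef_pos: [0.5563, -0.0461, 0.1981]
ee_rot: [[-0.001, 0.971, -0.241], [0.0, -0.241, -0.971], [-1.0, -0.001, -0.0]]
ft_force: [0.8, 0.8, -0.8]
grip_width: 0.0429
```

>>> drive_tool(
  motion=[
    [2, 0, -0.15, 0, 0, 0, 0],
    [3, 0, 0, 0, 0, 0, 0],
    [2, 0, 0, 0, 0, 0, 0],
    [1.3, 0, 0, 0, 0, 0, 0],
    [0.4, 0, 0, 0, 0, 0, 0],
  ],
)

```text
time: 19.47
eef_pos: [0.5554, -0.0409, 0.1092]
ee_rot: [[-0.004, 0.972, -0.236], [0.001, -0.236, -0.972], [-1.0, -0.004, -0.0]]
ft_force: [-0.9, -0.1, -1.1]
grip_width: 0.0429
```

>>> drive_tool(
  motion=[
    [0, 0, 0, 0, 0, 0, 0],
    [0, 0, 0, 0, 0, 0, 0],
  ],
  newtons=20,
)

```text
time: 19.63
eef_pos: [0.5571, -0.0417, 0.1121]
ee_rot: [[0.001, 0.972, -0.236], [-0.0, -0.236, -0.972], [-1.0, 0.001, -0.0]]
ft_force: [-0.6, 0.2, -1.2]
grip_width: 0.0429
```

```bash
python3 - <<'E'
from h import *
s=sense();im=read_camera("wrist");cv2.imwrite("pics/wJ.png",im)
print(s["time"],s["eef_pos"],s["ft_force"])
cv2.imwrite("pics/cJ.png",cv2.resize(im[170:450,170:470],None,fx=2.1,fy=2.1,interpolation=cv2.INTER_CUBIC))
E
```

```text
19.6333 [ 0.55709774 -0.04172281  0.11206784] [-0.60683114  0.1546224  -1.23831094]
```

View pics/cJ.png

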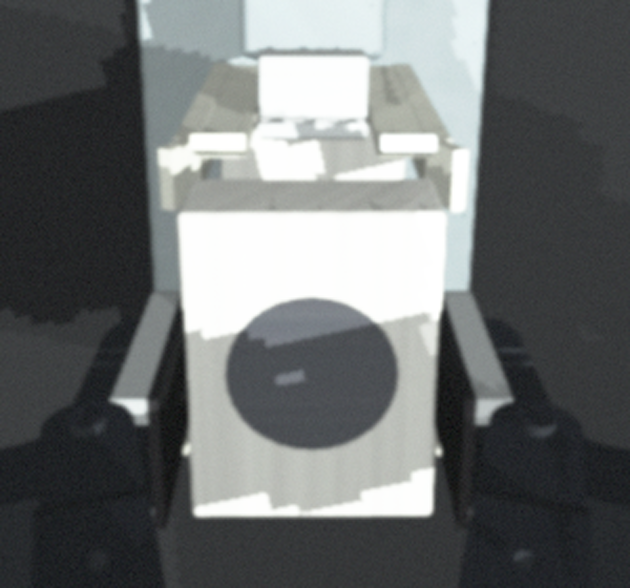

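The crop shows the guides at rows 134–154 and the carrier's front lower edge at row 181, so it is about 2.5 mm too far toward +y. The TCP reading says the same. I'll correct that and lower it.

>>> drive_tool(
  motion=[
    [0, 0, 0.25, 0, 0, 0, 0],
    [0, 0, 0, 0, 0, 0, 0],
    [0.3, 0, 0, 0, 0, 0, 0],
    [0.2, 0, 0, 0, 0, 0, 0],
    [0, 0, 0, 0, 0, 0, 0],
  ],
)

```text
time: 20.1
eef_pos: [0.5561, -0.0449, 0.1059]
ee_rot: [[-0.0, 0.971, -0.238], [0.0, -0.238, -0.971], [-1.0, -0.001, 0.0]]
ft_force: [0.1, 0.4, -1.7]
grip_width: 0.043
```

>>> drive_tool(
  motion=[
    [0.2, 0, 0, 0, 0, 0, 0],
    [0.2, 0, 0, 0, 0, 0, 0],
    [0.2, 0, 0, 0, 0, 0, 0],
  ],
)

```text
time: 20.35
eef_pos: [0.5563, -0.0449, 0.1001]
ee_rot: [[-0.0, 0.971, -0.238], [0.0, -0.238, -0.971], [-1.0, -0.0, -0.0]]
ft_force: [-0.8, 0.3, -1.4]
grip_width: 0.0433
```

>>> drive_tool(
  motion=[
    [0.1, 0, 0, 0, 0, 0, 0],
    [0.1, 0, 0, 0, 0, 0, 0],
    [0, 0, 0, 0, 0, 0, 0],
  ],
)

```text
time: 20.6
eef_pos: [0.5562, -0.0448, 0.098]
ee_rot: [[-0.0, 0.971, -0.238], [0.0, -0.238, -0.971], [-1.0, -0.0, -0.0]]
ft_force: [-0.3, 0.4, -1.2]
grip_width: 0.0428
```

>>> drive_tool(
  motion=[
    [0.1, 0, 0, 0, 0, 0, 0],
    [0.1, 0, 0, 0, 0, 0, 0],
    [0.1, 0, 0, 0, 0, 0, 0],
  ],
)

```text
time: 20.85
eef_pos: [0.5563, -0.0449, 0.0952]
ee_rot: [[0.0, 0.971, -0.238], [-0.0, -0.238, -0.971], [-1.0, 0.0, 0.0]]
ft_force: [-0.2, 0.5, -0.7]
grip_width: 0.0431
```

>>> drive_tool(
  motion=[
    [0.1, 0.03, -0.04, 0, 0, 0, 0],
    [0.1, 0, 0, 0, 0, 0, 0],
    [0.1, 0, 0, 0, 0, 0, 0],
  ],
)

```text
time: 21.1
eef_pos: [0.5567, -0.0445, 0.0922]
ee_rot: [[0.0, 0.971, -0.238], [0.0, -0.238, -0.971], [-1.0, -0.0, -0.0]]
ft_force: [0.7, 0.2, -1.7]
grip_width: 0.0424
```

>>> drive_tool(
  motion=[
    [0.1, 0, 0, 0, 0, 0, 0],
    [0.1, 0, 0, 0, 0, 0, 0],
    [0.1, 0, 0, 0, 0, 0, 0],
  ],
)

```text
time: 21.35
eef_pos: [0.5567, -0.0446, 0.0892]
ee_rot: [[-0.0, 0.971, -0.238], [-0.0, -0.238, -0.971], [-1.0, -0.0, 0.0]]
ft_force: [0.6, 0.1, -1.4]
grip_width: 0.0426
```

>>> drive_tool(
  motion=[
    [0.1, 0, 0, 0, 0, 0, 0],
    [0.1, 0, 0, 0, 0, 0, 0],
    [0.1, 0, 0, 0, 0, 0, 0],
  ],
)

```text
time: 21.6
eef_pos: [0.5567, -0.0446, 0.0862]
ee_rot: [[0.0, 0.971, -0.238], [-0.0, -0.238, -0.971], [-1.0, 0.0, 0.0]]
ft_force: [0.5, -0.1, -1.5]
grip_width: 0.043
```

>>> drive_tool(
  motion=[
    [0.1, 0, 0, 0, 0, 0, 0],
    [0.1, 0, 0, 0, 0, 0, 0],
    [0.1, 0, 0, 0, 0, 0, 0],
  ],
)

```text
time: 21.85
eef_pos: [0.5567, -0.0445, 0.0832]
ee_rot: [[0.0, 0.971, -0.238], [0.0, -0.238, -0.971], [-1.0, 0.0, -0.0]]
ft_force: [0.4, 0.2, 0.1]
grip_width: 0.043
```

>>> drive_tool(
  motion=[
    [0.1, 0, 0, 0, 0, 0, 0],
    [0.1, 0, 0, 0, 0, 0, 0],
    [0.1, 0, 0, 0, 0, 0, 0],
  ],
)

```text
time: 22.1
eef_pos: [0.5567, -0.0446, 0.0802]
ee_rot: [[0.0, 0.971, -0.238], [0.0, -0.238, -0.971], [-1.0, 0.0, -0.0]]
ft_force: [0.5, 0.1, -1.2]
grip_width: 0.0431
```

>>> drive_tool(
  motion=[
    [0.1, 0, 0, 0, 0, 0, 0],
    [0.1, 0, 0, 0, 0, 0, 0],
    [0, 0, 0, 0, 0, 0, 0],
  ],
)

```text
time: 22.35
eef_pos: [0.5566, -0.0445, 0.0781]
ee_rot: [[-0.0, 0.971, -0.238], [0.0, -0.238, -0.971], [-1.0, -0.0, 0.0]]
ft_force: [0.2, -0.0, -0.7]
grip_width: 0.043
```

>>> drive_tool(
  motion=[
    [0.1, 0, 0, 0, 0, 0, 0],
    [0.05, 0, 0, 0, 0, 0, 0],
    [0, 0, 0, 0, 0, 0, 0],
  ],
)

```text
time: 22.6
eef_pos: [0.5567, -0.0446, 0.0767]
ee_rot: [[-0.0, 0.971, -0.238], [0.0, -0.238, -0.971], [-1.0, -0.0, -0.0]]
ft_force: [-0.6, -0.3, -1.3]
grip_width: 0.0427
```

>>> drive_tool(
  motion=[
    [0.1, 0, 0, 0, 0, 0, 0],
    [0, 0, 0, 0, 0, 0, 0],
  ],
)

```text
time: 22.77
eef_pos: [0.5567, -0.0446, 0.0757]
ee_rot: [[0.0, 0.971, -0.238], [-0.0, -0.238, -0.971], [-1.0, 0.0, 0.0]]
ft_force: [0.3, -0.4, 0.5]
grip_width: 0.0429
```

>>> drive_tool(
  motion=[
    [0.1, 0, 0, 0, 0, 0, 0],
    [0, 0, 0, 0, 0, 0, 0],
  ],
)

```text
time: 22.93
eef_pos: [0.5568, -0.0446, 0.0749]
ee_rot: [[0.0, 0.971, -0.238], [-0.0, -0.238, -0.971], [-1.0, 0.0, -0.0]]
ft_force: [-0.6, 0.3, 1.3]
grip_width: 0.0431
```

>>> drive_tool(
  motion=[
    [0.1, 0, 0, 0, 0, 0, 0],
    [0, 0, 0, 0, 0, 0, 0],
  ],
)

```text
time: 23.1
eef_pos: [0.557, -0.0446, 0.074]
ee_rot: [[0.001, 0.971, -0.238], [-0.0, -0.238, -0.971], [-1.0, 0.001, -0.0]]
ft_force: [-0.3, -0.5, 2.6]
grip_width: 0.0427
```

On the ramps, with almost no side force. I'll release, rise and shut the fingers.

>>> drive_tool(
  motion=[
    [0, 0, 0, 0, 0, 0, 0.6],
    [0, 0, 0, 0, 0, 0, 0.75],
    [0, 0, 0, 0, 0, 0, 0.75],
    [0, 0, 0, 0, 0, 0, 0.75],
  ],
)

```text
time: 23.43
eef_pos: [0.5565, -0.0445, 0.0736]
ee_rot: [[-0.0, 0.971, -0.238], [0.0, -0.238, -0.971], [-1.0, -0.0, -0.0]]
ft_force: [0.1, -0.2, -0.1]
grip_width: 0.064
```

>>> drive_tool(
  motion=[
    [-0.5, 0, 0, 0, 0, 0, 0.75],
    [-1.5, 0, 0, 0, 0, 0, 0.75],
    [-2, 0, 0, 0, 0, 0, 0.75],
    [-2, 0, 0, 0, 0, 0, 0.75],
    [0, 0, 0, 0, 0, 0, 0],
  ],
)

```text
time: 23.85
eef_pos: [0.5583, -0.0449, 0.1378]
ee_rot: [[0.005, 0.971, -0.238], [-0.001, -0.238, -0.971], [-1.0, 0.005, -0.0]]
ft_force: [0.2, -0.7, 0.4]
grip_width: 0.0533
```

>>> drive_tool(
  motion=[
    [0, 0, 0, 0, 0, 0, 0],
    [0, 0, 0, 0, 0, 0, 0],
    [0, 0, 0, 0, 0, 0, 0],
    [0, 0, 0, 0, 0, 0, 0],
    [0, 0, 0, 0, 0, 0, 0],
  ],
)

```text
time: 24.27
eef_pos: [0.5563, -0.0445, 0.1331]
ee_rot: [[-0.001, 0.971, -0.238], [0.0, -0.238, -0.971], [-1.0, -0.001, 0.0]]
ft_force: [0.9, 0.2, -0.2]
grip_width: -0.0
```

```bash
python3 - <<'E'
from h import *
s=sense();im=read_camera("wrist");cv2.imwrite("pics/wS.png",im)
print(s["time"],s["eef_pos"],s["ft_force"],s["grip_width"])
cv2.imwrite("pics/cS.png",cv2.resize(im[170:450,170:470],None,fx=2.1,fy=2.1,interpolation=cv2.INTER_CUBIC))
E
```

```text
24.2667 [ 0.55633543 -0.04450495  0.13306594] [ 0.88450507  0.15261123 -0.21160424] -1.3103132291501185e-05
```

View pics/cS.png

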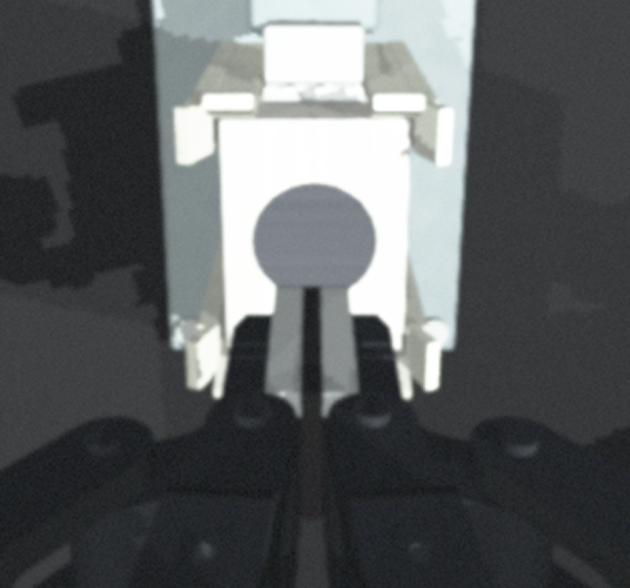

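Carrier B is seated the same way as A was, with its disc at crop (314,241). I'll push down, with fine steps near z ≈ 0.0605, where A clicked.

>>> drive_tool(
  motion=[
    [1.5, 0, -0.05, 0, 0, 0, 0],
    [1.5, 0, 0, 0, 0, 0, 0],
    [0.8, 0, 0, 0, 0, 0, 0],
    [0.2, 0, 0, 0, 0, 0, 0],
    [0, 0, 0, 0, 0, 0, 0],
  ],
)

```text
time: 24.73
eef_pos: [0.5565, -0.0441, 0.0933]
ee_rot: [[-0.001, 0.971, -0.238], [0.0, -0.238, -0.971], [-1.0, -0.001, 0.0]]
ft_force: [-0.5, -0.4, 0.8]
grip_width: 0.0001
```

>>> drive_tool(
  motion=[
    [0.1, 0, 0, 0, 0, 0, 0],
    [0.1, 0, 0, 0, 0, 0, 0],
    [0.1, 0, 0, 0, 0, 0, 0],
    [0.1, 0, 0, 0, 0, 0, 0],
  ],
)

```text
time: 25.07
eef_pos: [0.557, -0.0441, 0.0901]
ee_rot: [[0.001, 0.971, -0.238], [-0.0, -0.238, -0.971], [-1.0, 0.001, -0.0]]
ft_force: [-1.0, 0.3, 1.1]
grip_width: 0.0001
```

>>> drive_tool(
  motion=[
    [0.1, 0, 0, 0, 0, 0, 0],
    [0.1, 0, 0, 0, 0, 0, 0],
    [0.1, 0, 0, 0, 0, 0, 0],
  ],
)

```text
time: 25.32
eef_pos: [0.5569, -0.0441, 0.087]
ee_rot: [[0.0, 0.971, -0.238], [-0.0, -0.238, -0.971], [-1.0, 0.0, -0.0]]
ft_force: [-0.7, -0.1, 3.7]
grip_width: 0.0001
```

>>> drive_tool(
  motion=[
    [0.1, 0, 0, 0, 0, 0, 0],
    [0.1, 0, 0, 0, 0, 0, 0],
    [0.1, 0, 0, 0, 0, 0, 0],
  ],
)

```text
time: 25.57
eef_pos: [0.5571, -0.0442, 0.0841]
ee_rot: [[0.001, 0.971, -0.238], [-0.0, -0.238, -0.971], [-1.0, 0.001, 0.0]]
ft_force: [-0.8, -0.2, 6.6]
grip_width: -0.0001
```

>>> drive_tool(
  motion=[
    [0.1, 0, 0, 0, 0, 0, 0],
    [0.1, 0, 0, 0, 0, 0, 0],
    [0.1, 0, 0, 0, 0, 0, 0],
  ],
)

```text
time: 25.82
eef_pos: [0.5572, -0.0442, 0.0812]
ee_rot: [[0.001, 0.971, -0.238], [-0.0, -0.238, -0.971], [-1.0, 0.001, -0.0]]
ft_force: [0.6, -0.1, 6.6]
grip_width: 0.0004
```

>>> drive_tool(
  motion=[
    [0.1, 0, 0, 0, 0, 0, 0],
    [0.1, 0, 0, 0, 0, 0, 0],
    [0.1, 0, 0, 0, 0, 0, 0],
  ],
)

```text
time: 26.07
eef_pos: [0.557, -0.0441, 0.0779]
ee_rot: [[0.001, 0.971, -0.238], [0.0, -0.238, -0.971], [-1.0, 0.001, -0.0]]
ft_force: [0.8, -0.0, 4.2]
grip_width: 0.0001
```

>>> drive_tool(
  motion=[
    [0.1, 0, 0, 0, 0, 0, 0],
    [0.1, 0, 0, 0, 0, 0, 0],
    [0.1, 0, 0, 0, 0, 0, 0],
  ],
)

```text
time: 26.32
eef_pos: [0.5571, -0.0441, 0.0749]
ee_rot: [[0.001, 0.971, -0.238], [0.0, -0.238, -0.971], [-1.0, 0.001, -0.0]]
ft_force: [0.4, -0.2, 4.9]
grip_width: -0.0001
```

>>> drive_tool(
  motion=[
    [0.1, 0, 0, 0, 0, 0, 0],
    [0.1, 0, 0, 0, 0, 0, 0],
    [0.1, 0, 0, 0, 0, 0, 0],
  ],
)

```text
time: 26.57
eef_pos: [0.5571, -0.044, 0.072]
ee_rot: [[0.001, 0.971, -0.238], [-0.0, -0.238, -0.971], [-1.0, 0.001, -0.0]]
ft_force: [1.0, 0.6, 5.6]
grip_width: -0.0002
```

>>> drive_tool(
  motion=[
    [0.1, 0, 0, 0, 0, 0, 0],
    [0.1, 0, 0, 0, 0, 0, 0],
    [0.1, 0, 0, 0, 0, 0, 0],
  ],
)

```text
time: 26.82
eef_pos: [0.5571, -0.0441, 0.069]
ee_rot: [[0.001, 0.971, -0.238], [-0.0, -0.238, -0.971], [-1.0, 0.001, -0.0]]
ft_force: [0.7, 0.3, 7.0]
grip_width: 0.0
```

>>> drive_tool(
  motion=[
    [0.1, 0, 0, 0, 0, 0, 0],
    [0.1, 0, 0, 0, 0, 0, 0],
    [0.1, 0, 0, 0, 0, 0, 0],
    [0, 0, 0, 0, 0, 0, 0],
  ],
)

```text
time: 27.15
eef_pos: [0.557, -0.044, 0.0658]
ee_rot: [[0.001, 0.971, -0.238], [0.0, -0.238, -0.971], [-1.0, 0.001, -0.0]]
ft_force: [0.2, -0.1, 4.0]
grip_width: 0.0001
```

>>> drive_tool(
  motion=[
    [0.1, 0, 0, 0, 0, 0, 0],
    [0.1, 0, 0, 0, 0, 0, 0],
  ],
)

```text
time: 27.32
eef_pos: [0.557, -0.0441, 0.064]
ee_rot: [[0.001, 0.971, -0.238], [-0.0, -0.238, -0.971], [-1.0, 0.001, -0.0]]
ft_force: [-0.2, 1.0, 6.3]
grip_width: -0.0002
```

>>> drive_tool(
  motion=[
    [0.1, 0, 0, 0, 0, 0, 0],
    [0.05, 0, 0, 0, 0, 0, 0],
  ],
)

```text
time: 27.48
eef_pos: [0.557, -0.0441, 0.0624]
ee_rot: [[0.001, 0.971, -0.238], [-0.0, -0.238, -0.971], [-1.0, 0.001, -0.0]]
ft_force: [-0.1, 0.1, 6.3]
grip_width: 0.0002
```

>>> drive_tool(
  motion=[
    [0.05, 0, 0, 0, 0, 0, 0],
    [0, 0, 0, 0, 0, 0, 0],
  ],
)

```text
time: 27.65
eef_pos: [0.557, -0.0441, 0.0619]
ee_rot: [[0.001, 0.971, -0.238], [0.0, -0.238, -0.971], [-1.0, 0.001, -0.0]]
ft_force: [-0.6, 0.2, 4.8]
grip_width: -0.0
```

>>> drive_tool(
  motion=[
    [0.05, 0, 0, 0, 0, 0, 0],
    [0, 0, 0, 0, 0, 0, 0],
  ],
)

```text
time: 27.82
eef_pos: [0.5571, -0.044, 0.0615]
ee_rot: [[0.001, 0.971, -0.238], [-0.0, -0.238, -0.971], [-1.0, 0.001, -0.0]]
ft_force: [0.5, 0.4, 6.2]
grip_width: -0.0001
```

>>> drive_tool(
  motion=[
    [0.05, 0, 0, 0, 0, 0, 0],
    [0, 0, 0, 0, 0, 0, 0],
  ],
)

```text
time: 27.98
eef_pos: [0.5571, -0.0441, 0.061]
ee_rot: [[0.001, 0.971, -0.238], [-0.0, -0.238, -0.971], [-1.0, 0.001, -0.0]]
ft_force: [0.2, 0.5, 5.2]
grip_width: -0.0002
```

>>> drive_tool(
  motion=[
    [0.03, 0, 0, 0, 0, 0, 0],
    [0, 0, 0, 0, 0, 0, 0],
  ],
)

```text
time: 28.15
eef_pos: [0.5568, -0.0441, 0.0604]
ee_rot: [[0.0, 0.971, -0.238], [-0.0, -0.238, -0.971], [-1.0, 0.0, 0.0]]
ft_force: [0.9, -0.2, 1.6]
grip_width: 0.0002
```

>>> drive_tool(
  motion=[
    [0.03, 0, 0, 0, 0, 0, 0],
    [0, 0, 0, 0, 0, 0, 0],
  ],
)

```text
time: 28.32
eef_pos: [0.5569, -0.0441, 0.06]
ee_rot: [[0.0, 0.971, -0.238], [-0.0, -0.238, -0.971], [-1.0, 0.0, 0.0]]
ft_force: [0.9, -0.3, 2.3]
grip_width: -0.0002
```

>>> drive_tool(
  motion=[
    [0.03, 0, 0, 0, 0, 0, 0],
    [0, 0, 0, 0, 0, 0, 0],
  ],
)

```text
time: 28.48
eef_pos: [0.5568, -0.0441, 0.0598]
ee_rot: [[-0.0, 0.971, -0.238], [-0.0, -0.238, -0.971], [-1.0, 0.0, 0.0]]
ft_force: [0.9, -0.5, 2.9]
grip_width: 0.0002
```

>>> drive_tool(
  motion=[
    [0.03, 0, 0, 0, 0, 0, 0],
    [0, 0, 0, 0, 0, 0, 0],
  ],
)

```text
time: 28.65
eef_pos: [0.5568, -0.0441, 0.0595]
ee_rot: [[0.0, 0.971, -0.238], [-0.0, -0.238, -0.971], [-1.0, 0.0, 0.0]]
ft_force: [1.3, -1.1, 3.3]
grip_width: 0.0001
```

>>> drive_tool(
  motion=[
    [-0.2, 0, 0, 0, 0, 0, 0],
    [-0.2, 0, 0, 0, 0, 0, 0],
    [0, 0, 0, 0, 0, 0, 0],
  ],
)

```text
time: 28.9
eef_pos: [0.5566, -0.044, 0.0637]
ee_rot: [[-0.0, 0.971, -0.238], [0.0, -0.238, -0.971], [-1.0, -0.0, -0.0]]
ft_force: [-0.0, -0.1, 0.6]
grip_width: -0.0
```

The force eased at 0.0605 (5.2 → 1.6 N) and nothing follows the fingers up. I'll back off and look at both lips.

>>> drive_tool(
  motion=[
    [-2, 0, 0, 0, 0, 0, 0],
    [-3, 0, 0, 0, 0, 0, 0],
    [-3, 0, 0, 0, 0, 0, 0],
    [-3, 0, 0, 0, 0, 0, 0],
    [-2.7, 0, 0, 0, 0, 0, 0],
  ],
)

```text
time: 29.32
eef_pos: [0.5565, -0.0439, 0.2023]
ee_rot: [[0.0, 0.971, -0.238], [0.0, -0.238, -0.971], [-1.0, 0.0, -0.0]]
ft_force: [1.3, -0.2, 0.4]
grip_width: -0.0
```

>>> drive_tool(
  motion=[
    [0, 0, 2.7, 0, 0, 0, 0],
    [0, 0, 2.7, 0, 0, 0, 0],
    [0, 0, 2.6, 0, 0, 0, 0],
    [0, 0, 0, 0, 0, 0, 0],
    [0, 0, 0, 0, 0, 0, 0],
  ],
)

```text
time: 29.73
eef_pos: [0.5373, -0.1228, 0.2004]
ee_rot: [[-0.001, 0.971, -0.24], [0.0, -0.24, -0.971], [-1.0, -0.001, -0.0]]
ft_force: [0.3, -0.3, -0.3]
grip_width: -0.0
```

```bash
python3 - <<'E'
from h import *
im=read_camera("wrist");sd=read_camera("side");cv2.imwrite("pics/wF.png",im)
a=cv2.resize(im[0:225,210:430],(400,409),interpolation=cv2.INTER_CUBIC)
b=cv2.resize(sd[195:297,315:415],(400,409),interpolation=cv2.INTER_CUBIC)
cv2.imwrite("pics/cF.png",np.hstack([a,b]))
for q in("tin_center","beaker_center","reagent_center"):
    print(q,[cam2w("side",d["xyz"]).round(3) for d in mark_of("side",q)][:1])
print(sense()["time"])
E
```

```text
tin_center [array([0.793, 0.024, 0.043])]
beaker_center [array([0.735, 0.297, 0.041])]
reagent_center [array([ 0.69 , -0.21 ,  0.052])]
29.9833
```

View pics/cF.png

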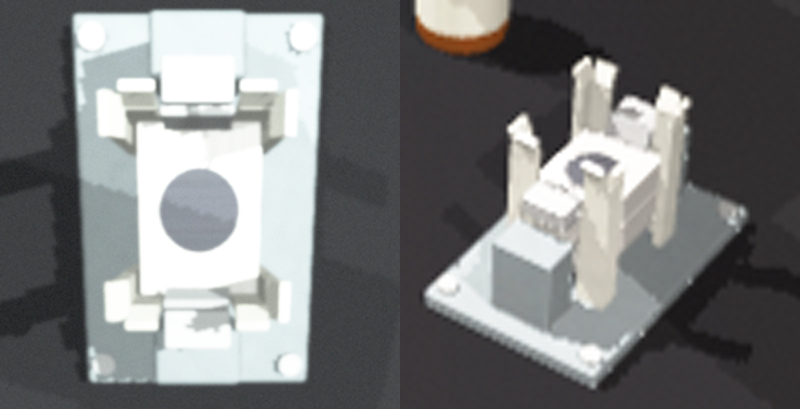

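The picture shows two carriers stacked flat, with both lips (rows 105 and 295 on the left) over the upper one's ends. Bottle, beaker and tin are unmoved. I'll hand in.

```bash
python3 -c "
from cell import *
print(close_job())"
```

```text
the job is handed in; nothing more can be done
None
```

Both aluminium carriers are in the magazine, stacked flat under the lips, and I handed the job in at about 30 s of the 72 s allowed. `close_job` gave no verdict, so the checks below are mine.

- **Loading:** I laid each white carrier on the lip ramps, let go, and pushed it down with shut fingers. The highest push force I read was about 7 N. Both clicks came with the fingertips at z ≈ 0.0605 m. The force fell from 6.5 to 3.1 N for the first carrier and from 5.2 to 1.6 N for the second.
- **Depth margin:** I stopped the second push about 1 mm past the click, and the force stayed near 3 N, so the platform did not reach its stop.
- **Last checks:** The fingers came away with almost no force after each push. The final wrist and side pictures show both carriers level and in line, with the lips over the ends of the upper one.
- **Other objects:** Bottle, beaker and tin read within about 3 mm of where they started.
- **What disagreed:** My first sighting of the mouth and some TCP (tool tip) readings were 2–3 mm off. I corrected this from close wrist pictures before lowering each carrier.
- **Not measured:** I judged the lips to be home only by the force drop and the pictures, as there is no reading of the lip joints.

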